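# Pack a putter kit: heavy head lowest, cover on it, light shaft clipped on top

## Robot

A 6-joint arm with a two-finger parallel gripper is mounted at the origin on the work surface. World frame = base frame: x ahead of the robot, y to its left, z up, the work surface at z = 0. Lengths are in m, angles in rad, forces in N, time in s.
With the tool pointing down it reaches from about 0.35 to 0.775 m from the base axis. Payload 5.5 kg.
Tool frame: the origin (TCP) lies at the very end of the fingers, on their centre line; the grasp point (between the pads) lies 19 mm behind it; z points along the fingers, x is the direction in which the jaws open and shut, and the axes are right-handed (so a half turn about z gives the same grasp; the last joint's range is limited). The gripper opens to 85 mm and grips with 20 to 120 N. Pads are 22 mm wide; open, the fingers measure 114 mm over their backs; the gripper's body (76 mm by 85 mm) begins 54 mm behind the grasp point. The pads swing forward as they close: fully open they stand 13 mm farther back than shut.
Start: joints at [-1.308, 0.313, 0.046, 1.304, 0, 1.431], TCP at [0.225, -0.529, 0.193] pointing down, gripper open.
Joint ranges: [-2.76, 2.76], [-0.86, 1.69], [-1.03, 1.26], [-2.2, 2.34], [-1.47, 1.5], [-3.14, 3.14]. Speed limits (rad/s): [2.57, 2.57, 3.14, 3.14, 3.14, 3.14].

## Interface

Orientations are given as a unit quaternion [w, x, y, z].
In Python, from workcell import monitor, eyes, ticket gives the robot as it stands.
- The arm moves only by the tool send_rows, never from a script. Its argument "targets" is a list of rows, each a list of 5 numbers: the shift along the world's x, y, z in m, then the turn about the world's z in degrees, then the closure in counts, from 0 (fully open) to 255 (shut). A call has 1 to 12 rows; each row shifts and turns the commanded pose from where the row before left it; what a row does not reach is not made up. A row lasts 1/10 s, in which the tool goes at most 50 mm and 8.59 degrees, less where a joint would pass 70% of its speed; a pose out of reach is approached as far as the arm can. A call is refused whole if a number of a shift passes 0.05 or a number of a turn 8.59, either way. A call with a gripper value outside its range is refused whole. The fingers move at their own pace and stop on an object; "newtons" is the grip in N (left out, the last holds). Time passes only in rows, so rows that do not move let the fingers close. It gives the time, the measured TCP pose, the force and the opening at its end, in the units of the state.
- monitor.get_state(): the state, without advancing time (a new reading comes with each control period).
- eyes.read_camera(name): name is "scene" or "side" or "wrist"; returns a dict with "img" (384x512x3 uint8, red, green, blue), "z_map" (384x512 float32, m along the optical axis (not along the pixel's ray), 0 where there is no reading), "camera_matrix" (3x3 intrinsics, pixels), "pose" (4x4, takes a point from camera to world coordinates); the wrist camera has in their place "T_tool_cam" (4x4, takes a point from camera to tool coordinates, whose origin is the TCP and whose axes are the tool frame's). Camera axes: x right, y down, z forward; pixel columns grow to the right and rows downward; lengths in m; the calibration is good to about 2 mm. A picture is of the moment at which its call begins: read the wrist's pose just before it.
- ticket.hand_in(): hands the job in, once; it reports no verdict.
Trained networks look in the newest picture that a camera, given by its name, has taken for a name from the list of things; names that differ only in an ending like _2 or _b are one class to them, and where a whole thing is asked for, a point or a joint stands for the part that bears it (a point fixed in the world has none). Each returns a list of dicts, best first, with "conf" (0 to 1); they miss things now and then, are a little off and sometimes report something else, mostly with a low value. They report only what shows in the picture. A call takes as long as a camera call. They do not tell look-alikes from the thing itself.
- eyes.spot_in(name, camera): "xyz" ([x, y, z] in m, in world coordinates, good to about 4 mm: the middle of the surface that is visible of it).
- eyes.tip_of(name, camera): "xyz" ([x, y, z] in m, in world coordinates, good to about 4 mm: a listed point, or the origin of a listed thing).
The state is a dict: "clock": time; "joint_pos": joint angles; "qvel": joint speeds; "tau": joint torques, N m; "tcp_pos": TCP position; "orientation": TCP orientation; "wrist_force": force on the tool from outside, world axes, zero at the start; "ft_torque": the same for the moment, N m; "finger_gap": finger opening in m.
Only numpy, scipy, OpenCV 4.12 (cv2) and the standard library are available. Lean on these libraries where they do the work, as an engineer would, in place of code of your own. Each camera call takes 0.05 s, during which the arm holds its last target.

## Task

Pack the putter kit into the red transit case, heaviest lowest: lay the steel putter head from the sloping stand flat on the grey pad in the case with its long side along the case, then lay the blue cover plate from the stand squarely on the head, and last press the light black shaft piece into the yellow spring clips at both ends of the case until it snaps fully home. Set the parts down gently instead of dropping them, do not press the shaft harder than it needs, and leave the other things on the bench where they are.

Things in the scene. Friction and masses are not known exactly. Their poses are not given: they have to be found in the camera images.
- case: red open transit case fixed to the bench, 150 (x) x 200 (y) x 50 mm high, walls and floor 6 mm; origin at the centre of its underside, long axis y, z up. In the middle of its floor a grey pad, 34 (x) x 80 (y) mm, its top 16 mm above the origin. At each end a spring clip (y = +74 and -74 mm) stands on a sprung post above the rim
- clip_seat (a point): midway between the clips, 92 mm above the case's origin, axes as the case's: where the shaft's centre lies once snapped home and let go. Each clip: blue seat 30 mm wide, two yellow fingers with 6 mm round lips, 14 mm apart in x. A pressed clip first sinks up to 12 mm on its soft post (3 N each), then the fingers give and the shaft snaps in (5 to 16 N in all); let go, it rises again
- stand: plywood picking stand fixed to the bench, 250 mm wide (y); origin on the bench under mid-slope. It slopes 30 deg, low edge at -x (front). Two cork ribs up the slope at y = +60 and -60 mm, 34 wide, 14 high, top 60 mm above the bench at x = 0; a part lies on each, overhanging the rib at both sides, against an 11 mm stop
- head_mid (a point): centre of the steel putter head, a block 80 (x) x 48 (y) x 28 mm (z), 0.3 to 0.7 kg, with a white sight line on its top; x is its long axis, z its top side. At the start it lies on one of the stand's two ribs with x up the slope and z square to the slope
- cover_mid (a point): centre of the blue cover plate, 80 (x) x 56 (y) x 12 mm (z), about 0.12 kg; x is its long axis, z its top side. At the start it lies on the other rib of the stand with x up the slope and z square to the slope
- shaft_mid (a point): centre of the black round shaft piece, 16 mm diameter, 180 mm long along y, 35 g, not to be pressed with over 60 N, a yellow band at the middle; at the start it lies level in a cradle with blue V supports 58 mm either side of its middle, its centre 30 mm above the bench, free to be grasped at the band; the cradle's wooden base under it is 8 mm high
- driver: bystander: red screwdriver 150 mm long; leave alone
- tape: bystander: yellow tape ring 84 mm wide, 24 mm high; leave alone
- solvent: bystander: amber bottle 56 mm wide, 130 mm high; leave alone
- ferrules: bystander: clear jar 60 mm wide, 70 mm high; leave alone
- mug: bystander: white mug 90 mm high; leave alone
- weight: bystander: brass weight 36 mm wide, 34 mm high; leave alone
- hammer: bystander: hammer lying on the bench; leave alone
- lamp_bar (a point): middle of the lamp bar that crosses above the stand's slope, 22 (x) x 274 (y) x 14 mm, centre 187 mm above the bench and 17 mm to +x of the stand's origin, on posts at y = +131 and -131 mm; axes as the stand's. It blocks a gripper coming straight down on the parts: come in square to the slope from the front
Mind the look-alikes: they are no part of the job. Leave any orange or pink look-alike of the part that bears cover_mid alone.

How it is judged:
By the outcome, as a careful person would: the job done as asked, in the order asked, and still so for the second after the job is handed in, with the robot touching nothing.
It also fails if it takes over 72 s, if anything falls off the work surface, if the arm or the gripper's body presses on something with over 40 N, if the wrist force passes 120 N, or if a joint passes its speed limit or range.

## Working session

There is one attempt and no reset: what is moved stays moved. The work goes in short steps, Python scripts to look and compute and a tool call to move; the robot and the scene stay as the last step left them, time stands still between calls to the robot, and variables do not carry over. Pictures are saved under pics/ and viewed, and the job is handed in when it is done.

Besides the shell and the picture viewer there is one more tool, called after "Request:" in YAML: its name, and indented under it one key for each argument. send_rows: Moves the arm, as the interface text tells. Its arguments: {"type":"object","properties":{"targets":{"type":"array"},"newtons":{"type":"number"}},"required":["targets"]}

```bash
ls -la; mkdir -p pics; cat > h.py <<'E'
import numpy as np, cv2
from workcell import monitor, eyes, ticket
def save(cam,fn):
    s=monitor.get_state(); r=eyes.read_camera(cam); np.savez(''+fn+'.npz',**{k:v for k,v in r.items()},tcp=s['tcp_pos'],q=s['orientation'])
    cv2.imwrite('pics/'+fn+'.png',r['img'][:,:,::-1]); return r
E
python3 - <<'E'
from h import *
print(monitor.get_state())
for c in ['scene','side','wrist']:
    r=save(c,c+'0')
    print(c,r['camera_matrix'].tolist(),np.round(r.get('pose',r.get('T_tool_cam')),3).tolist())
    if c!='wrist':
        for n in ['head_mid','cover_mid','shaft_mid','clip_seat','lamp_bar','case','stand']:
            print(n,[(np.round(d['xyz'],3).tolist(),round(d['conf'],2)) for d in eyes.tip_of(n,c)])
E
```

```text
total 12
drwxr-xr-x  3 agent agent 4096 Dec  6 12:19 .
drwxr-xr-x 23 root  root  4096 Dec  6 12:19 ..
drwxr-xr-x  2 agent agent 4096 Dec  6 12:19 pics
{'clock': 0.0, 'joint_pos': array([-1.30759854e+00,  3.14011639e-01,  4.49492184e-02,  1.30357916e+00,
        2.10522164e-05,  1.43121467e+00]), 'qvel': array([-0.00020997,  0.00033275, -0.00074492,  0.00015879, -0.00196274,
       -0.00162466]), 'tau': array([ 1.92455809e-03, -4.80619597e+01,  2.98537105e+01,  1.93099579e-02,
       -2.61131754e-05,  1.08439525e-05]), 'tcp_pos': array([ 0.22524018, -0.52841099,  0.19179036]), 'orientation': array([-6.18740846e-04,  8.34258853e-01, -5.51372211e-01, -6.84478391e-04]), 'wrist_force': array([-0.2031685 ,  0.15415888, -0.04186191]), 'ft_torque': array([-0.02132993, -0.03791912,  0.0281229 ]), 'finger_gap': 0.08541552102301318}
scene [[346.47377372095633, 0.0, 254.88985651644882], [0.0, 346.47377372095633, 186.55752721670413], [0.0, 0.0, 1.0]] [[-0.805, 0.5, -0.319, 0.806], [0.594, 0.685, -0.423, 0.366], [0.007, -0.53, -0.848, 0.989], [0.0, 0.0, 0.0, 1.0]]
head_mid [([0.51, 0.318, 0.075], 
[... 656 characters left out ...]
, -0.851, -0.524, 0.994], [0.0, 0.0, 0.0, 1.0]]
head_mid [([0.51, 0.321, 0.073], 0.77), ([0.77, 0.062, 0.004], 0.7)]
cover_mid [([0.341, 0.312, 0.01], 0.97), ([0.199, 0.312, 0.006], 0.9), ([0.602, 0.117, 0.006], 0.86), ([0.622, 0.277, 0.062], 0.74), ([0.344, 0.172, 0.007], 0.72)]
shaft_mid [([0.43, 0.022, 0.03], 0.74)]
clip_seat [([0.561, -0.221, 0.091], 0.78)]
lamp_bar [([0.571, 0.318, 0.186], 0.58)]
case [([0.568, -0.219, 0.003], 0.97)]
stand [([0.566, 0.303, 0.001], 0.66)]
wrist [[286.198567948944, 0.0, 256.13481403124655], [0.0, 286.198567948944, 189.70654681753112], [0.0, 0.0, 1.0]] [[1.0, -0.0, 0.0, -0.0], [0.0, 0.96, 0.279, -0.072], [-0.001, -0.279, 0.96, -0.18], [0.0, 0.0, 0.0, 1.0]]
```

View pics/scene0.png

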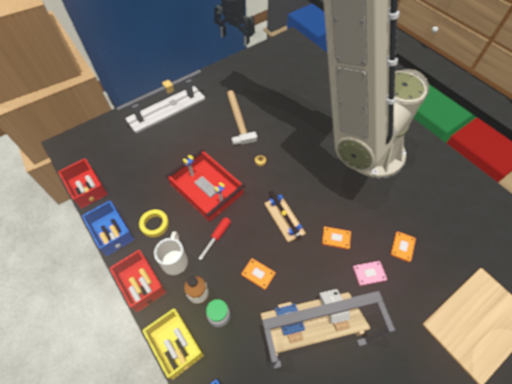

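View pics/side0.png

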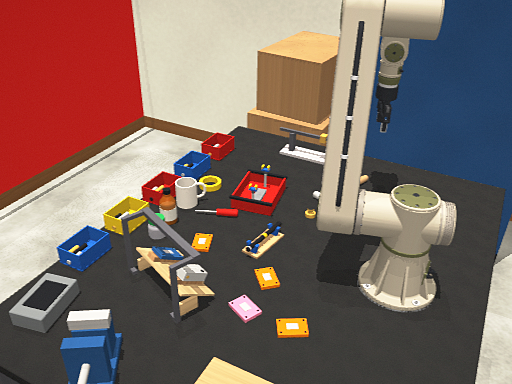

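```bash
python3 - <<'E'
from h import *
a=cv2.imread('pics/scene0.png'); b=cv2.imread('pics/side0.png')
cv2.imwrite('pics/c1.png',np.hstack([cv2.resize(a[275:384,250:400],(780,567),interpolation=cv2.INTER_CUBIC)]))
cv2.imwrite('pics/c2.png',cv2.resize(b[190:330,110:230],(514,600),interpolation=cv2.INTER_CUBIC))
E
```

```text
(no output)
```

View pics/c1.png

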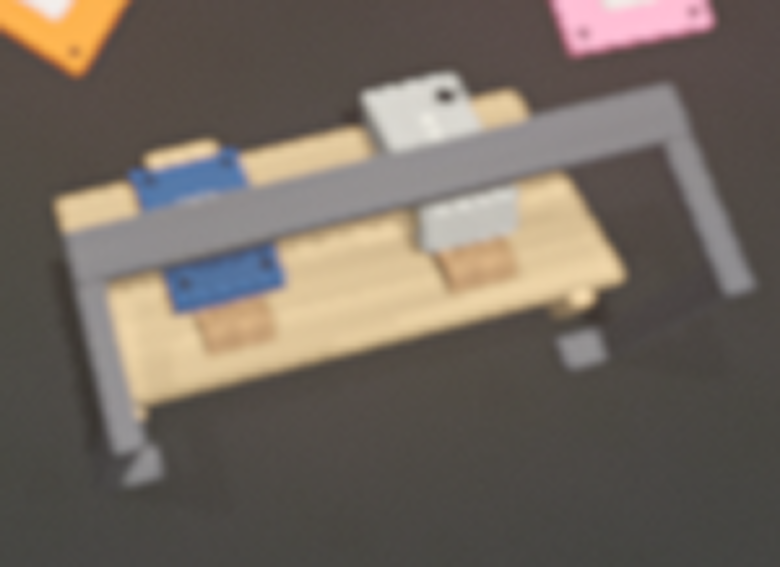

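View pics/c2.png

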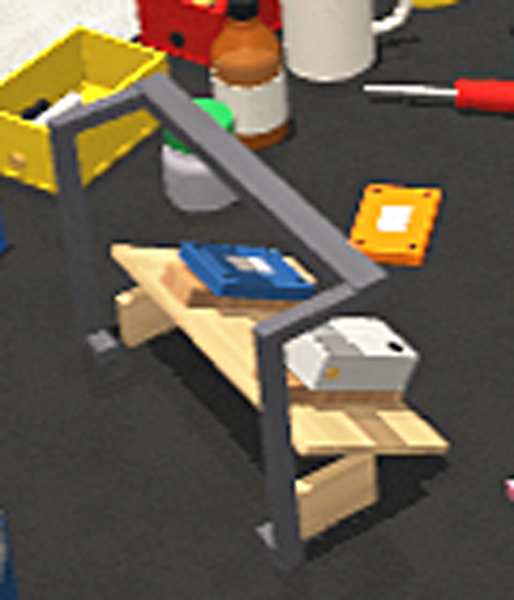

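```bash
cat >> h.py <<'E'
from scipy.spatial.transform import Rotation as R
def cloud(fn):
    d=np.load(''+fn+'.npz'); K=d['camera_matrix']; z=d['z_map']
    v,u=np.mgrid[:z.shape[0],:z.shape[1]]
    P=np.stack([(u-K[0,2])/K[0,0]*z,(v-K[1,2])/K[1,1]*z,z],-1)
    if 'pose' in d: T=d['pose']
    else:
        T=np.eye(4); T[:3,:3]=R.from_quat(d['q'],scalar_first=True).as_matrix(); T[:3,3]=d['tcp']; T=T@d['T_tool_cam']
    W=P@T[:3,:3].T+T[:3,3]; W[z<=0]=np.nan
    return W,d['img']
def top(fns,x0,x1,y0,y1,s=0.001,out=None,zmax=1):
    # orthographic top view: image right=+x... rows downward=-y
    w=int((x1-x0)/s);h=int((y1-y0)/s); im=np.zeros((h,w,3),np.uint8); hz=np.full((h,w),-1.)
    for f in fns:
        W,I=cloud(f); W=W.reshape(-1,3); I=I.reshape(-1,3)
        ok=np.isfinite(W[:,0])&(W[:,2]<zmax); W=W[ok];I=I[ok]
        c=((W[:,0]-x0)/s).astype(int); r=((y1-W[:,1])/s).astype(int)
        k=(c>=0)&(c<w)&(r>=0)&(r<h)
        for cc,rr,zz,ii in zip(c[k],r[k],W[k,2],I[k]):
            if zz>hz[rr,cc]: hz[rr,cc]=zz; im[rr,cc]=ii
    if out: cv2.imwrite('pics/'+out+'.png',im[:,:,::-1])
    return im,hz
E
python3 - <<'E'
from h import *
for f in ['scene0','side0']:
    W,I=cloud(f)
    I=I.astype(int); hsv=cv2.cvtColor(I.astype(np.uint8),cv2.COLOR_RGB2HSV)
    red=((hsv[...,0]<6)|(hsv[...,0]>174))&(hsv[...,1]>150)&np.isfinite(W[...,0])
    m=red&(np.hypot(W[...,0]-.567,W[...,1]+.22)<.17)&(W[...,2]>0.043)&(W[...,2]<.06)
    p=W[m][:,:2].astype(np.float32); rect=cv2.minAreaRect(p); print(f,m.sum(),rect, W[m][:,2].mean())
    m=(W[...,2]>.176)&(W[...,2]<.2)&(np.hypot(W[...,0]-.57,W[...,1]-.31)<.16)
    print(' bar',cv2.minAreaRect(W[m][:,:2].astype(np.float32)),m.sum(),W[m][:,2].mean())
    m=(hsv[...,0]>20)&(hsv[...,0]<35)&(hsv[...,1]>150)&(np.hypot(W[...,0]-.567,W[...,1]+.22)<.12)&(W[...,2]>.06)
    print(' yellow',np.round(W[m],3)[::4].tolist())
    m=(W[...,2]>.022)&(W[...,2]<.045)&(np.hypot(W[...,0]-.431,W[...,1]-.02)<.12)&(I.max(-1)<70)
    print(' shaft',cv2.minAreaRect(W[m][:,:2].astype(np.float32)),m.sum())
E
```

```text
scene0 267 ((0.571071445941925, -0.2159842848777771), (0.15417635440826416, 0.19340084493160248), 8.414044380187988) 0.04808407969122073
 bar ((0.5884707570075989, 0.3468559682369232), (0.08632367849349976, 0.275001585483551), 66.64411926269531) 1814 0.19246651813529347
 yellow [[0.57, -0.302, 0.094], [0.568, -0.291, 0.094], [0.593, -0.293, 0.095], [0.549, -0.15, 0.099], [0.544, -0.142, 0.093]]
 shaft ((0.4334457516670227, 0.02123773843050003), (0.1758333146572113, 0.014088786207139492), 79.27347564697266) 77
side0 166 ((0.5646454095840454, -0.21477630734443665), (0.15395145118236542, 0.21346481144428253), 9.230292320251465) 0.04840371098762329
 bar ((0.5848265886306763, 0.3449413776397705), (0.08879569172859192, 0.2803451120853424), 66.77293395996094) 1019 0.19064565899513047
 yellow [[0.588, -0.297, 0.099], [0.59, -0.284, 0.097], [0.589, -0.284, 0.093], [0.587, -0.278, 0.092], [0.562, -0.136, 0.1], [0.546, -0.142, 0.097], [0.541, -0.148, 0.088]]
 shaft ((0.4213349223136902, 0.017589271068572998), (0.18578283488750458, 0.019038628786802292), 82.48473358154297) 144
```

Request:
send_rows:
  targets:
    - [0.034, 0.033, 0.006, 7.6, 0]
    - [0.034, 0.033, 0.006, 7.6, 0]
    - [0.034, 0.033, 0.006, 7.6, 0]
    - [0.034, 0.033, 0.006, 7.6, 0]
    - [0.034, 0.033, 0.006, 7.6, 0]
    - [0.034, 0.033, 0.006, 7.6, 0]
    - [0.034, 0.033, 0.006, 7.6, 0]
    - [0.034, 0.033, 0.006, 7.6, 0]
    - [0.034, 0.033, 0.006, 7.6, 0]
    - [0.034, 0.033, 0.006, 7.6, 0]
    - [0, 0, 0, 0, 0]
    - [0, 0, 0, 0, 0]

```text
clock: 2.05
tcp_pos: [0.5659, -0.198, 0.2524]
orientation: [0.0, 0.997, 0.08, -0.0]
wrist_force: [-0.2, -0.6, -0.2]
finger_gap: 0.0855
```

```bash
python3 - <<'E'
from h import *
s=monitor.get_state(); print(s['clock'],s['tcp_pos'],s['orientation'],s['joint_pos'])
save('wrist','w1')
for n in ['clip_seat','case']: print(n,[(np.round(d['xyz'],3).tolist(),round(d['conf'],2)) for d in eyes.tip_of(n,'wrist')])
E
```

```text
2.05 [ 0.56594715 -0.19803452  0.2524282 ] [ 9.24325435e-05  9.96795679e-01  7.99895259e-02 -2.04473910e-04] [-4.70211614e-01  3.57234024e-01  2.53171038e-01  1.46698525e+00
 -3.71426056e-04  9.40434611e-01]
clip_seat [([0.569, -0.221, 0.091], 0.64)]
case [([0.566, -0.221, -0.003], 0.78)]
```

View pics/w1.png

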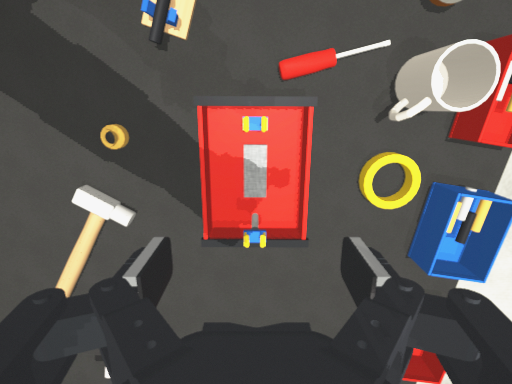

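```bash
python3 - <<'E'
from h import *
W,I=cloud('w1'); hsv=cv2.cvtColor(I,cv2.COLOR_RGB2HSV); H,S,V=[hsv[...,i].astype(int) for i in range(3)]
near=(np.hypot(W[...,0]-.567,W[...,1]+.22)<.15)
def rep(n,m):
    p=W[m]; r=cv2.minAreaRect(p[:,:2].astype(np.float32)); print(n,m.sum(),np.round(r[0],4),np.round(r[1],4),round(r[2],2),'z',np.round(np.percentile(p[:,2],[5,50,95]),4), 'mean',p.mean(0).round(4))
m=near&(np.abs(W[...,2]-.05)<.006)&(((H<6)|(H>174))&(S>120)|(V<70)); rep('rim',m)
m=near&(S<30)&(V>110)&(W[...,2]>.008)&(W[...,2]<.022); 
n,l,st,c=cv2.connectedComponentsWithStats(m.astype(np.uint8)); k=1+np.argmax(st[1:,4]); rep('pad',l==k)
for nm,a,b in [('yel',22,34),('blue',95,125)]:
    m=near&(H>a)&(H<b)&(S>130)&(W[...,2]>.06)
    n,l,st,c=cv2.connectedComponentsWithStats(m.astype(np.uint8))
    for k in range(1,n):
        if st[k,4]>15: rep(nm+str(c[k].round()),l==k)
E
```

```text
rim 1605 [ 0.5698 -0.2255] [0.1565 0.1999] 8.69 z [0.0457 0.0486 0.0506] mean [ 0.5669 -0.2349  0.0485]
pad 1093 [ 0.5681 -0.2198] [0.0321 0.079 ] 8.44 z [0.0134 0.0147 0.0159] mean [ 0.5681 -0.2183  0.0147]
yel[246. 124.] 77 [ 0.5461 -0.1484] [0.0064 0.0169] 8.29 z [0.0831 0.0965 0.098 ] mean [ 0.5467 -0.1483  0.0954]
yel[264. 124.] 72 [ 0.5674 -0.145 ] [0.0047 0.0169] 9.58 z [0.0948 0.0966 0.0979] mean [ 0.5672 -0.1449  0.0966]
yel[246. 240.] 58 [ 0.5693 -0.2937] [0.0071 0.016 ] 8.72 z [0.0822 0.0962 0.098 ] mean [ 0.5692 -0.2938  0.0946]
yel[263. 240.] 61 [ 0.5901 -0.29  ] [0.0064 0.0169] 9.5 z [0.0904 0.0964 0.0981] mean [ 0.5903 -0.2902  0.0958]
blue[255. 123.] 139 [ 0.5571 -0.1467] [0.012  0.0141] 9.23 z [0.0812 0.0825 0.0837] mean [ 0.5571 -0.1469  0.0825]
blue[254. 235.] 146 [ 0.5797 -0.2919] [0.0279 0.0155] 9.12 z [0.0806 0.0826 0.0838] mean [ 0.5794 -0.2905  0.0826]
```

Request:
send_rows:
  targets:
    - [-0.002, 0.035, -0.002, 8.3, 0]
    - [-0.002, 0.035, -0.002, 8.3, 0]
    - [-0.002, 0.035, -0.002, 8.3, 0]
    - [-0.002, 0.035, -0.002, 8.3, 0]
    - [-0.002, 0.035, -0.002, 8.3, 0]
    - [-0.002, 0.035, -0.002, 8.3, 0]
    - [-0.002, 0.035, -0.002, 8.3, 0]
    - [-0.002, 0.035, -0.002, 8.3, 0]
    - [-0.002, 0.035, -0.002, 8.3, 0]
    - [-0.002, 0.035, -0.002, 8.3, 0]
    - [-0.002, 0.033, -0.002, 8.3, 0]
    - [-0.002, 0.033, -0.002, 8.3, 0]

```text
clock: 3.4
tcp_pos: [0.5413, 0.2165, 0.2288]
orientation: [0.0, 0.582, 0.813, 0.0]
wrist_force: [-0.1, -0.2, 0.0]
finger_gap: 0.0851
```

Request:
send_rows:
  targets:
    - [-0.002, 0, -0.002, 8.3, 0]
    - [-0.002, 0, -0.002, 8.3, 0]
    - [-0.002, 0, -0.002, 8.3, 0]
    - [0, 0, -0.002, 8.3, 0]
    - [0, 0, 0, 8.3, 0]
    - [0, 0, 0, 8.3, 0]
    - [0, 0, 0, 0, 0]

```text
clock: 4.1
tcp_pos: [0.5355, 0.2152, 0.2208]
orientation: [-0.0, 0.188, 0.982, -0.0]
wrist_force: [0.4, -0.5, 0.5]
finger_gap: 0.0853
```

```bash
python3 - <<'E'
from h import *
s=monitor.get_state(); print(s['clock'],s['tcp_pos'],s['orientation'],s['joint_pos'])
save('wrist','w2')
for n in ['head_mid','cover_mid','stand','lamp_bar']: print(n,[(np.round(d['xyz'],3).tolist(),round(d['conf'],2)) for d in eyes.tip_of(n,'wrist')])
E
```

```text
4.1 [0.53550755 0.21524866 0.22080405] [-6.35035049e-05  1.88026991e-01  9.82163857e-01 -6.90193428e-05] [ 2.43171009e-01  3.12199704e-01  1.13003808e-01  1.37177359e+00
 -7.21247124e-05 -9.49319471e-01]
head_mid [([0.508, 0.314, 0.071], 0.85)]
cover_mid [([0.344, 0.17, 0.01], 0.86), ([0.62, 0.266, 0.066], 0.78), ([0.603, 0.118, 0.007], 0.71), ([0.342, 0.308, 0.006], 0.68)]
stand [([0.568, 0.3, -0.001], 0.65)]
lamp_bar [([0.576, 0.318, 0.187], 0.76)]
```

View pics/w2.png

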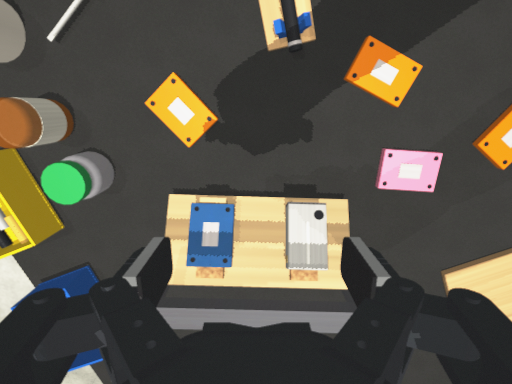

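```bash
python3 - <<'E'
from h import *
W,I=cloud('w2'); hsv=cv2.cvtColor(I,cv2.COLOR_RGB2HSV); H,S,V=[hsv[...,i].astype(int) for i in range(3)]
def rep(n,m):
    p=W[m]; r=cv2.minAreaRect(p[:,:2].astype(np.float32)); print(n,m.sum(),np.round(r[0],4),np.round(r[1],4),round(r[2],2),'z',np.round(np.percentile(p[:,2],[2,50,98]),4), 'mean',p.mean(0).round(4)); return p
def plane(p):
    c=p.mean(0);u,s,v=np.linalg.svd(p-c);n=v[2]*np.sign(v[2,2]);print('  normal',n.round(3),'tilt',np.degrees(np.arccos(n[2])).round(1),'upslope yaw',np.degrees(np.arctan2(-n[1],-n[0])).round(2))
m=np.zeros(H.shape,bool); m[195:275,185:240]=1
m&=(H>95)&(H<125)&(S>120); plane(rep('cover',m))
m=np.zeros(H.shape,bool); m[195:275,280:335]=1
m&=(S<40)&(V>110)&(W[...,2]>.03); p=rep('head',m); plane(p)
# heights along stand axis
yaw=np.radians(69); ex=np.array([np.cos(yaw),np.sin(yaw)]); ey=np.array([-ex[1],ex[0]]); o=np.array([.5675,.302])
L=(W[...,:2]-o)@np.stack([ex,ey],1); 
for yy in [-100,-60,-30,0,30,60,100]:
    row=[]
    for xx in range(-90,40,10):
        k=(np.abs(L[...,0]*1e3-xx)<4)&(np.abs(L[...,1]*1e3-yy)<4); row.append(int(np.nanmedian(W[...,2][k])*1e3) if k.any() else None)
    print(yy,row)
k=(W[...,2]>.03)&(W[...,2]<.12)&(np.abs(L[...,1])<.13)&(np.abs(L[...,0])<.12); print(np.nanmin(L[...,1][k]),np.nanmax(L[...,1][k]))
k=(W[...,2]>.176)&(W[...,2]<.2)&(np.hypot(*(W[...,:2]-o).transpose(2,0,1))<.16); rep('bar',k)
print('bar local x', np.percentile(L[k][:,0],[1,50,99]))
E
```

```text
cover 2210 [0.6209 0.2719] [0.0687 0.0542] 66.93 z [nan nan nan] mean [nan nan nan]Traceback (most recent call last):
  File "<stdin>", line 8, in <module>
  File "<stdin>", line 6, in plane
    u, s, vh = gufunc(a, signature=signature)
               ~~~~~~^^^^^^^^^^^^^^^^^^^^^^^^
    raise LinAlgError("SVD did not converge")
numpy.linalg.LinAlgError: SVD did not converge
```

```bash
cat >s2.py <<'E'
from h import *
W,I=cloud('w2'); hsv=cv2.cvtColor(I,cv2.COLOR_RGB2HSV); H,S,V=[hsv[...,i].astype(int) for i in range(3)]
fin=np.isfinite(W[...,0])
def rep(n,m):
    m=m&fin
    p=W[m]; r=cv2.minAreaRect(p[:,:2].astype(np.float32)); print(n,m.sum(),np.round(r[0],4),np.round(r[1],4),round(r[2],2),'z',np.round(np.percentile(p[:,2],[2,50,98]),4), 'mean',p.mean(0).round(4)); return p
def plane(p):
    for _ in range(3):
        c=p.mean(0);u,s,v=np.linalg.svd(p-c,full_matrices=False);n=v[2]*np.sign(v[2,2]);d=np.abs((p-c)@n);p=p[d<max(.0015,2*np.median(d))]
    print('  normal',n.round(3),'tilt',np.degrees(np.arccos(n[2])).round(1),'upslope yaw',np.degrees(np.arctan2(-n[1],-n[0])).round(2))
m=np.zeros(H.shape,bool); m[195:275,185:240]=1
m&=(H>95)&(H<125)&(S>120); plane(rep('cover',m))
m=np.zeros(H.shape,bool); m[195:275,280:335]=1
m&=(S<40)&(V>110)&(W[...,2]>.03); p=rep('head',m); plane(p)
yaw=np.radians(67); ex=np.array([np.cos(yaw),np.sin(yaw)]); ey=np.array([-ex[1],ex[0]]); o=np.array([.5675,.302])
L=(W[...,:2]-o)@np.stack([ex,ey],1); 
for yy in [-100,-80,-60,-40,-30,0,30,40,60,80,100]:
    row=[]
    for xx in range(-90,40,10):
        k=fin&(np.abs(L[...,0]*1e3-xx)<4)&(np.abs(L[...,1]*1e3-yy)<4); row.append(int(np.median(W[...,2][k])*1e3) if k.any() else None)
    print(yy,row)
k=fin&(W[...,2]>.025)&(W[...,2]<.12)&(np.abs(L[...,1])<.14)&(L[...,0]>-.12)&(L[...,0]<-.02); print(np.percentile(L[...,1][k],[.5,99.5]))
k=fin&(W[...,2]>.176)&(W[...,2]<.2)&(np.hypot(L[...,0],L[...,1])<.16); rep('bar',k)
print('bar local x', np.percentile(L[k][:,0],[1,50,99]))
E
python3 s2.py
```

```text
cover 2201 [0.621  0.2722] [0.0691 0.0547] 66.36 z [0.0505 0.0703 0.0881] mean [0.621  0.2729 0.0698]
  normal [-0.196 -0.458  0.867] tilt 29.9 upslope yaw 66.79
head 2629 [0.5085 0.3135] [0.0732 0.0474] 66.47 z [0.0611 0.0831 0.1019] mean [0.5099 0.3121 0.0828]
  normal [-0.184 -0.466  0.865] tilt 30.1 upslope yaw 68.42
-100 [-1, -1, -1, -1, -1, 18, 26, 32, 37, 43, 49, 54, 60]
-80 [-1, -1, -1, -1, -1, 20, 56, 61, 67, 73, 192, 87, 88]
-60 [323, 322, -1, -1, -1, 45, 56, 62, 68, 73, 192, 191, 88]
-40 [338, -1, -1, -1, -1, 20, 55, 61, 67, 73, 192, 85, 88]
-30 [-1, -1, -1, -1, -1, 18, 26, 31, 38, 44, 192, 56, 60]
0 [-1, -1, -1, -1, -1, 9, 25, 31, 37, 42, 192, 192, 60]
30 [338, -1, -1, -1, -1, 17, 25, 31, 37, 42, 192, 55, 60]
40 [291, 287, -1, -1, 0, 21, 73, 79, 85, 91, 188, 101, 59]
60 [327, 326, -1, -1, 44, 66, 74, 79, 85, 91, 189, 192, 192]
80 [-1, -1, -1, -1, 0, 64, 73, 79, 84, 91, 182, 101, None]
100 [-1, -1, -1, -1, -1, 0, 25, 30, 36, 42, 47, 53, 59]
[-0.123579    0.12232081]
bar 5049 [0.5748 0.3162] [0.0242 0.1752] 66.6 z [0.1793 0.1921 0.1936] mean [0.5751 0.31   0.1899]
bar local x [0.0041257  0.00774649 0.02612275]
```

Request:
send_rows:
  targets:
    - [-0.024, 0.025, -0.02, -1.6, 0]
    - [-0.024, 0.025, -0.03, 0, 0]
    - [0, 0, -0.045, 0, 0]
    - [0, 0, -0.045, 0, 0]
    - [0, 0, 0, 0, 0]
    - [0, 0, 0, 0, 0]
    - [0.003, 0.008, 0, 0, 0]
    - [0.002, 0.005, 0, 0, 0]
    - [0, 0, 0, 0, 0]
  newtons: 80

```text
clock: 5.25
tcp_pos: [0.4946, 0.2814, 0.0828]
orientation: [0.002, 0.2, 0.98, 0.001]
wrist_force: [-0.4, 0.1, 1.0]
finger_gap: 0.0851
```

```bash
python3 - <<'E'
from h import *
s=monitor.get_state(); print(s['clock'],s['tcp_pos'],s['orientation'],s['joint_pos'])
a=save('wrist','w3')['img']; b=save('side','sd3')['img']
cv2.imwrite('pics/m3.png',np.hstack([cv2.resize(a,(400,300)),cv2.resize(b[100:330,90:330],(400,383))[:300]])[:,:,::-1])
cv2.imwrite('pics/m3b.png',cv2.resize(b[90:310,90:330],(655,600),interpolation=cv2.INTER_CUBIC)[:,:,::-1])
E
```

```text
5.25 [0.49458999 0.28135571 0.08283819] [0.00174395 0.20023661 0.97974519 0.00127563] [ 3.76011876e-01  3.53009627e-01 -1.73191629e-01  1.04027997e+00
  2.32888011e-04 -7.91584156e-01]
```

View pics/w3.png

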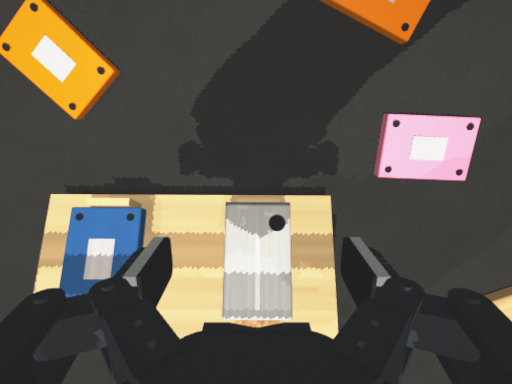

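View pics/m3b.png

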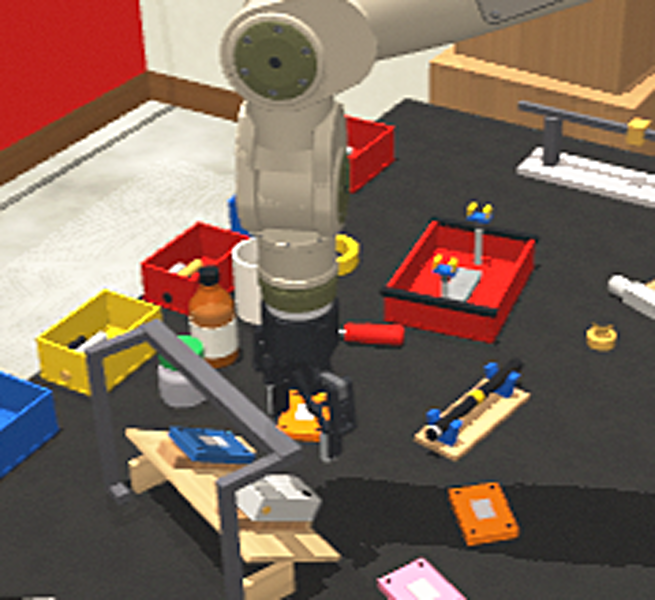

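Request:
send_rows:
  targets:
    - [0.002, 0.004, 0, 0, 0]
    - [0, 0, 0, 0, 0]
    - [0, 0, -0.012, 0, 0]
    - [0, 0, -0.012, 0, 0]
    - [0, 0, -0.012, 0, 0]
    - [0, 0, -0.01, 0, 0]
    - [0, 0, 0, 0, 0]

```text
clock: 6.05
tcp_pos: [0.4926, 0.2832, 0.0323]
orientation: [-0.002, 0.2, 0.98, -0.001]
wrist_force: [-0.3, 0.5, -0.1]
finger_gap: 0.0853
```

Request:
send_rows:
  targets:
    - [0.002, 0.002, 0.004, 0, 0]
    - [0.002, 0.002, 0, 0, 0]
    - [0, 0, 0, 0, 0]

```text
clock: 6.35
tcp_pos: [0.4997, 0.2886, 0.0397]
orientation: [0.001, 0.2, 0.98, 0.001]
wrist_force: [0.0, 1.0, 0.5]
finger_gap: 0.0855
```

```bash
python3 - <<'E'
from h import *
s=monitor.get_state(); print(s['clock'],s['tcp_pos'],s['wrist_force'],s['ft_torque'])
a=save('wrist','w4')['img']; b=save('side','sd4')['img']
cv2.imwrite('pics/m4.png',cv2.resize(b[180:310,130:270],(646,600),interpolation=cv2.INTER_CUBIC)[:,:,::-1])
W,I=cloud('side' and 'sd4'); 
ex=np.array([.3955,.9184]);ey=np.array([-.9184,.3955]);o=np.array([.568,.3008])
L=(W[...,:2]-o)@np.stack([ex,ey],1)
k=np.isfinite(W[...,0])&(abs(L[...,1]-.06)<.05)&(L[...,0]<.06)&(L[...,0]>-.1)&(W[...,2]>.11)&(W[...,2]<.25)
for z in range(110,250,10):
    q=k&(abs(W[...,2]*1e3-z)<5)
    print(z,q.sum(),np.round(np.sort(L[q][:,0])[::-1][:40:4]*1e3).tolist() if q.any() else '')
E
```

```text
6.35 [0.4997075  0.28863823 0.03969093] [0.01704281 0.98026292 0.46386205] [ 0.00074687 -0.03574958  0.03761757]
110 5 [-30.0, -52.0]
120 8 [-28.0, -33.0]
130 12 [-29.0, -39.0, -42.0]
140 9 [-26.0, -29.0, -42.0]
150 24 [-23.0, -24.0, -26.0, -28.0, -30.0, -31.0]
160 49 [-21.0, -22.0, -23.0, -23.0, -23.0, -25.0, -27.0, -28.0, -29.0, -30.0]
170 40 [-20.0, -21.0, -22.0, -22.0, -23.0, -24.0, -25.0, -27.0, -28.0, -30.0]
180 92 [29.0, 28.0, 27.0, 27.0, 27.0, 26.0, 26.0, 26.0, 25.0, -20.0]
190 242 [29.0, 28.0, 28.0, 27.0, 27.0, 27.0, 27.0, 27.0, 27.0, 26.0]
200 79 [31.0, 27.0, 24.0, 22.0, 21.0, 19.0, 17.0, 15.0, 14.0, 12.0]
210 64 [-1.0, -3.0, -4.0, -6.0, -10.0, -11.0, -16.0, -20.0, -26.0, -29.0]
220 84 [-0.0, -2.0, -4.0, -4.0, -5.0, -8.0, -9.0, -12.0, -13.0, -17.0]
230 84 [-0.0, -2.0, -2.0, -3.0, -3.0, -6.0, -6.0, -9.0, -12.0, -14.0]
240 102 [-1.0, -3.0, -3.0, -5.0, -6.0, -7.0, -8.0, -11.0, -12.0, -15.0]
```

View pics/w4.png

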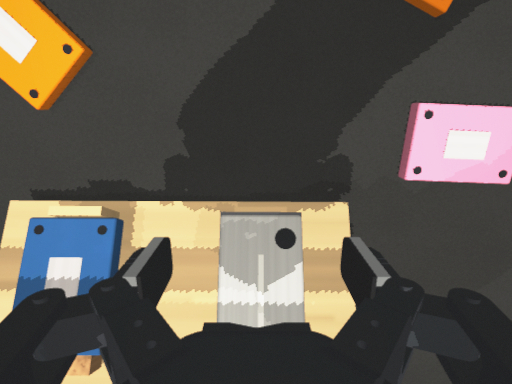

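View pics/m4.png

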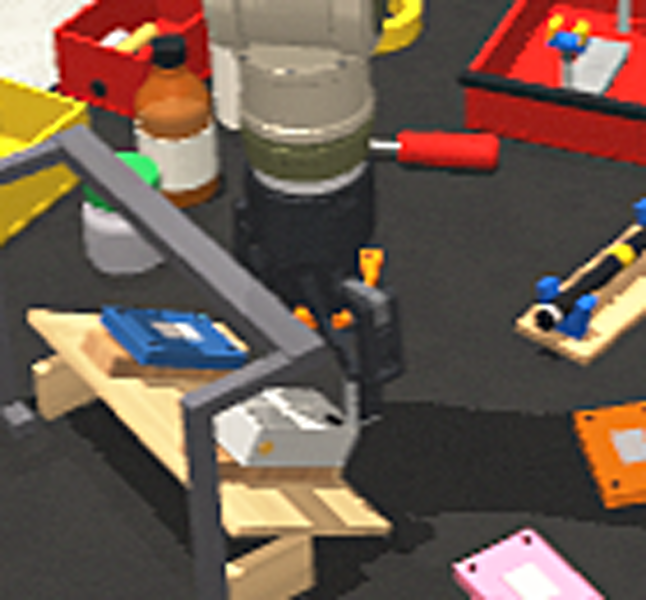

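Request:
send_rows:
  targets:
    - [0, 0, 0, 0, 0]
    - [0, 0, 0, 0, 0]

```text
clock: 6.65
tcp_pos: [0.4984, 0.288, 0.0388]
orientation: [0.0, 0.2, 0.98, 0.0]
wrist_force: [-1.0, 1.1, 0.3]
finger_gap: 0.0855
```

Request:
send_rows:
  targets:
    - [0, 0, -0.004, 0, 0]
    - [0, 0, 0, 0, 100]
    - [0, 0, 0, 0, 200]
    - [0, 0, 0, 0, 255]
    - [0, 0, 0, 0, 255]
    - [0, 0, 0, 0, 255]
    - [0, 0, 0, 0, 255]
  newtons: 110

```text
clock: 7.35
tcp_pos: [0.4989, 0.2876, 0.0356]
orientation: [0.001, 0.201, 0.98, -0.0]
wrist_force: [-0.5, -1.0, 4.8]
finger_gap: 0.0003
```

```bash
python3 - <<'E'
from h import *
a=save('wrist','w5')['img']; b=save('side','sd5')['img']
cv2.imwrite('pics/m5.png',cv2.resize(b[180:310,130:270],(646,600),interpolation=cv2.INTER_CUBIC)[:,:,::-1])
E
```

```text
(no output)
```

View pics/w5.png

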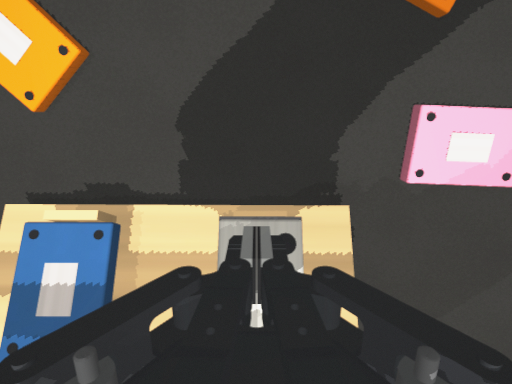

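View pics/m5.png

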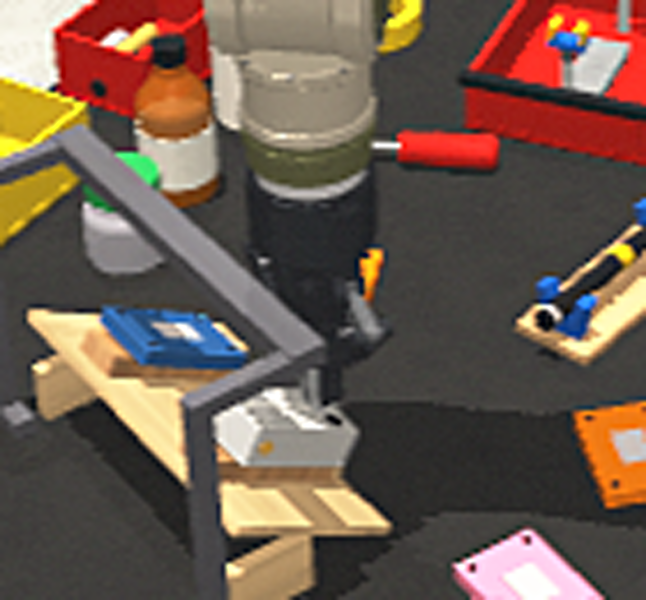

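```bash
python3 - <<'E'
from h import *
for f in ['w4','w5','w1']:
    d=np.load(f+'.npz'); W,I=cloud(f)
    Rm=R.from_quat(d['q'],scalar_first=True).as_matrix(); T=(W-d['tcp'])@Rm
    print(f,d['tcp'])
    for u,v in [(250,228),(262,228),(250,245),(240,240),(275,240),(290,250),(235,215),(165,250),(150,260),(345,250),(360,260)]:
        print((u,v),d['z_map'][v,u].round(3),'tool',T[v,u].round(3),'world',W[v,u].round(3), I[v,u])
E
```

```text
w4 [0.4997075  0.28863823 0.03969093]
(250, 228) 0.165 tool [-0.004 -0.003 -0.027] world [0.502 0.284 0.067] [173 171 162]
(262, 228) 0.166 tool [ 0.003 -0.003 -0.027] world [0.496 0.287 0.067] [169 167 158]
(250, 245) 0.164 tool [-0.004  0.006 -0.031] world [0.506 0.293 0.071] [175 172 164]
(240, 240) 0.163 tool [-0.01   0.003 -0.031] world [0.51  0.287 0.071] [170 168 159]
(275, 240) 0.163 tool [ 0.01   0.003 -0.031] world [0.492 0.295 0.071] [89 88 86]
(290, 250) 0.161 tool [ 0.018  0.008 -0.034] world [0.486 0.303 0.074] [175 174 165]
(235, 215) 0.0 tool [nan nan nan] world [nan nan nan] [141 141 133]
(165, 250) 0.134 tool [-0.043 -0.006 -0.059] world [0.537 0.266 0.099] [31 34 34]
(150, 260) 0.117 tool [-0.044 -0.01  -0.076] world [0.536 0.262 0.115] [36 35 36]
(345, 250) 0.138 tool [ 0.042 -0.004 -0.055] world [0.459 0.302 0.095] [35 33 35]
(360, 260) 0.118 tool [ 0.042 -0.009 -0.075] world [0.457 0.296 0.114] [32 32 32]
w5 [0.49888181 0.28764775 0.0355738 ]
(250, 228) 0.146 tool [-0.004 -0.011 -0.045] world [0.498 0.276 0.081] [113 113 111]
(262, 228) 0.146 tool [ 0.002 -0.011
[... 1069 characters left out ...]
0.323  0.05 ] [70 70 71]
(240, 240) 0.42 tool [-0.023  0.117  0.203] world [ 0.562 -0.317  0.05 ] [63 64 65]
(275, 240) 0.418 tool [0.028 0.116 0.201] world [ 0.613 -0.308  0.051] [67 68 69]
(290, 250) 0.481 tool [0.058 0.16  0.253] world [ 0.648 -0.347 -0.001] [83 82 78]
(235, 215) 0.458 tool [-0.033  0.096  0.249] world [ 0.549 -0.298  0.004] [232  53  44]
(165, 250) 0.134 tool [-0.042 -0.006 -0.059] world [ 0.524 -0.198  0.311] [40 38 40]
(150, 260) 0.117 tool [-0.042 -0.011 -0.076] world [ 0.522 -0.194  0.328] [41 42 41]
(345, 250) 0.138 tool [ 0.044 -0.005 -0.056] world [ 0.608 -0.186  0.308] [40 40 42]
(360, 260) 0.119 tool [ 0.044 -0.01  -0.074] world [ 0.608 -0.181  0.327] [40 41 42]
```

```bash
python3 - <<'E'
from h import *
for f in ['w1','w2','w5']:
    d=np.load(f+'.npz'); W,I=cloud(f)
    Rm=R.from_quat(d['q'],scalar_first=True).as_matrix(); T=(W-d['tcp'])@Rm
    z=d['z_map']; k=(z>0)&(z<.2)&(abs(T[...,1])<.02)&(T[...,2]<(-.03 if f=='w5' else .01))
    p=T[k]; i=np.argsort(-p[:,2])[:12]; print(f,k.sum(),p[i].round(3).tolist()); 
    vu=np.argwhere(k)[i]; print(vu.tolist())
    print('zero depth count near tips', (z[220:260,130:180]==0).sum())
W,I=cloud('w5')
im=I[190:290,190:330]; cv2.imwrite('pics/c5.png',cv2.resize(im,(800,571),interpolation=cv2.INTER_NEAREST)[:,:,::-1])
E
```

```text
w1 41229 [[-0.042, 0.003, -0.05], [-0.042, 0.005, -0.05], [-0.042, -0.004, -0.05], [-0.042, -0.003, -0.05], [0.044, -0.004, -0.05], [0.044, 0.002, -0.05], [0.044, -0.007, -0.05], [-0.042, -0.002, -0.05], [0.044, -0.007, -0.05], [0.044, -0.002, -0.051], [0.044, 0.003, -0.051], [0.044, -0.001, -0.051]]
[[258, 172], [261, 172], [246, 171], [247, 171], [246, 342], [257, 341], [241, 343], [249, 171], [240, 343], [250, 342], [259, 341], [251, 342]]
zero depth count near tips 9
w2 42250 [[0.043, -0.002, -0.05], [0.042, 0.003, -0.05], [-0.044, 0.006, -0.05], [-0.043, 0.004, -0.05], [0.042, 0.004, -0.05], [-0.043, -0.003, -0.05], [0.042, -0.001, -0.05], [0.043, 0.008, -0.05], [-0.043, 0.003, -0.051], [0.042, 0.004, -0.051], [-0.043, 0.006, -0.051], [0.042, -0.002, -0.051]]
[[248, 342], [257, 341], [263, 172], [259, 172], [259, 341], [247, 171], [250, 342], [266, 341], [258, 172], [260, 341], [262, 172], [249, 342]]
zero depth count near tips 6
w5 45872 [[0.014, -0.004, -0.03], [-0.019, -0.004, -0.03], [0.021, -0.003, -0.03], [-0.009, -0.007, -0.03], [0.02, -0.004, -0.03], [-0.011, -0.005, -0.03], [0.01, -0.002, -0.03], [0.009, -0.005, -0.03], [0.018, -0.006, -0.03], [-0.013, -0.006, -0.03], [0.024, -0.003, -0.03], [0.012, -0.002, -0.03]]
[[228, 282], [228, 223], [229, 294], [223, 242], [228, 293], [227, 238], [232, 275], [226, 273], [225, 289], [225, 234], [230, 299], [231, 279]]
zero depth count near tips 3
```

View pics/c5.png

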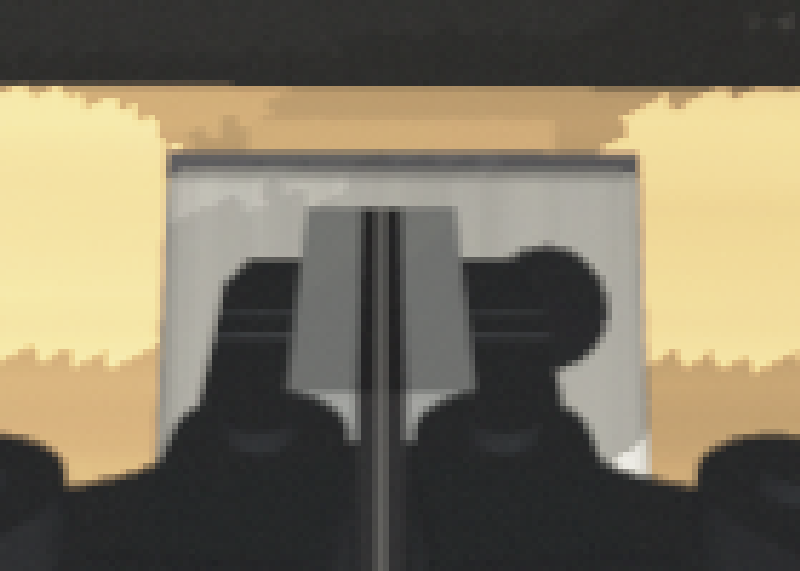

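Request:
send_rows:
  targets:
    - [0, 0, 0.015, 0, 255]
    - [-0.002, -0.001, 0, 0, 0]
    - [0, 0, 0, 0, 0]
    - [0, 0, 0, 0, 0]
    - [0, 0, 0, 0, 0]
    - [0, 0, -0.015, 0, 0]
    - [0, 0, -0.01, 0, 0]
    - [0, 0, 0, 0, 0]

```text
clock: 8.25
tcp_pos: [0.4947, 0.2863, 0.0227]
orientation: [-0.002, 0.2, 0.98, -0.001]
wrist_force: [0.1, -0.4, -0.3]
finger_gap: 0.0854
```

Request:
send_rows:
  targets:
    - [0, 0, -0.012, 0, 0]
    - [0, 0, -0.008, 0, 0]
    - [0, 0, -0.006, 0, 0]
    - [0, 0, 0, 0, 0]
    - [0, 0, 0, 0, 0]

```text
clock: 8.75
tcp_pos: [0.4963, 0.287, -0.0014]
orientation: [-0.0, 0.2, 0.98, -0.0]
wrist_force: [0.1, 0.5, 0.6]
finger_gap: 0.0856
```

```bash
python3 - <<'E'
from h import *
s=monitor.get_state(); print(s['clock'],s['tcp_pos'],s['wrist_force'])
a=save('wrist','w6')['img']; b=save('side','sd6')['img']
cv2.imwrite('pics/m6.png',cv2.resize(b[180:310,130:270],(646,600),interpolation=cv2.INTER_CUBIC)[:,:,::-1])
W,I=cloud('sd6'); 
ex=np.array([.3955,.9184]);ey=np.array([-.9184,.3955]);o=np.array([.568,.3008])
print('local tool',(s['tcp_pos'][:2]-o)@np.stack([ex,ey],1))
L=(W[...,:2]-o)@np.stack([ex,ey],1)
k=np.isfinite(W[...,0])&(abs(L[...,1]-.06)<.05)&(L[...,0]<.06)&(L[...,0]>-.1)&(W[...,2]>.11)&(W[...,2]<.25)
for z in range(140,230,10):
    q=k&(abs(W[...,2]*1e3-z)<5)
    print(z,q.sum(),np.round(np.sort(L[q][:,0])[::-1][:60:4]*1e3).tolist() if q.any() else '')
E
```

```text
8.75 [ 0.49630447  0.28696766 -0.00138788] [0.14631404 0.47343905 0.61045206]
local tool [-0.0410592   0.06037448]
140 25 [-27.0, -30.0, -31.0, -32.0, -33.0, -33.0, -38.0]
150 49 [-27.0, -30.0, -31.0, -31.0, -32.0, -34.0, -36.0, -38.0, -40.0, -42.0, -46.0, -48.0, -53.0]
160 18 [-18.0, -31.0, -34.0, -39.0, -47.0]
170 47 [-11.0, -16.0, -19.0, -22.0, -27.0, -32.0, -36.0, -39.0, -44.0, -48.0, -55.0, -67.0]
180 106 [28.0, 27.0, 27.0, 27.0, 26.0, 26.0, 25.0, 25.0, -5.0, -6.0, -7.0, -8.0, -10.0, -13.0, -17.0]
190 285 [29.0, 28.0, 28.0, 28.0, 27.0, 27.0, 27.0, 27.0, 27.0, 27.0, 26.0, 26.0, 26.0, 26.0, 26.0]
200 140 [27.0, 25.0, 23.0, 21.0, 20.0, 19.0, 17.0, 15.0, 13.0, 11.0, 9.0, 7.0, -4.0, -4.0, -6.0]
210 128 [-3.0, -5.0, -6.0, -6.0, -7.0, -8.0, -9.0, -10.0, -11.0, -12.0, -12.0, -13.0, -14.0, -15.0, -17.0]
220 48 [-6.0, -10.0, -11.0, -17.0, -19.0, -24.0, -27.0, -29.0, -32.0, -40.0, -43.0, -51.0]
```

View pics/w6.png

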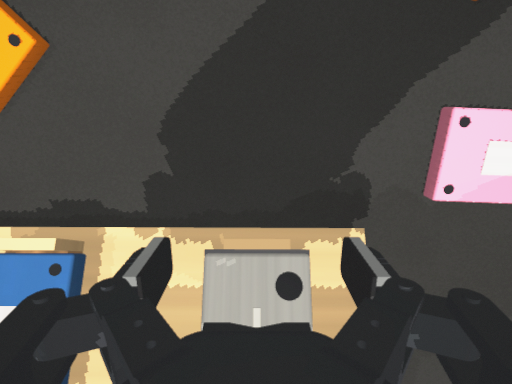

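View pics/m6.png

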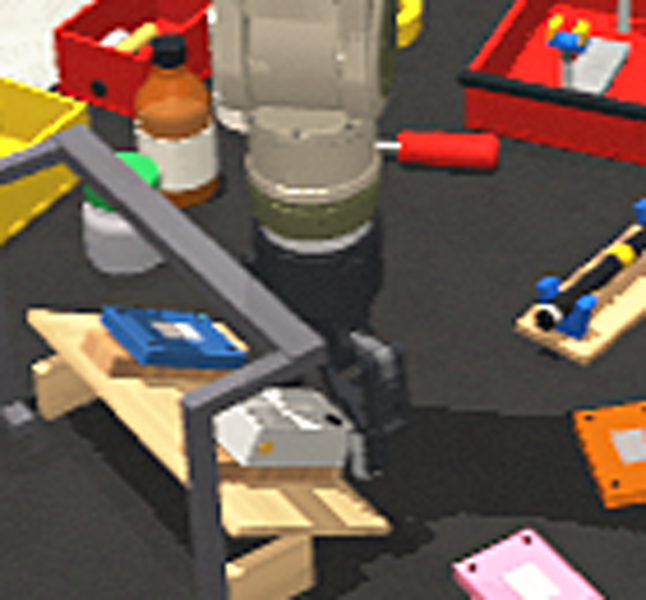

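Request:
send_rows:
  targets:
    - [0.001, 0.002, -0.004, 0, 0]
    - [0, 0.001, 0, 0, 0]
    - [0, 0, 0, 0, 100]
    - [0, 0, 0, 0, 200]
    - [0, 0, 0, 0, 255]
    - [0, 0, 0, 0, 255]
    - [0, 0, 0, 0, 255]
  newtons: 110

```text
clock: 9.55
tcp_pos: [0.4976, 0.2899, -0.0048]
orientation: [0.0, 0.2, 0.98, 0.0]
wrist_force: [-0.6, -1.6, 4.6]
finger_gap: 0.0467
```

Request:
send_rows:
  targets:
    - [0, 0, 0.005, 0, 255]
    - [0, 0, 0.01, 0, 255]
    - [0, 0, 0.01, 0, 255]
    - [0, 0, 0, 0, 255]
    - [0, 0, 0, 0, 255]

```text
clock: 10.05
tcp_pos: [0.4978, 0.2902, 0.0202]
orientation: [0.0, 0.2, 0.98, 0.0]
wrist_force: [0.2, -0.6, -3.8]
finger_gap: 0.0466
```

```bash
python3 - <<'E'
from h import *
s=monitor.get_state(); print(s['clock'],s['tcp_pos'],s['wrist_force'],s['ft_torque'],s['finger_gap'])
a=save('wrist','w7')['img']; b=save('side','sd7')['img']
cv2.imwrite('pics/m7.png',np.hstack([cv2.resize(b[180:310,130:270],(431,400),interpolation=cv2.INTER_CUBIC),cv2.resize(a[150:,130:390],(369,332))[np.r_[0:332,[331]*68]]])[:,:,::-1])
E
```

```text
10.05 [0.49779908 0.29015081 0.02020181] [ 0.2049456  -0.60635746 -3.78049897] [-0.16029027  0.09342415 -0.03206559] 0.04658654857834883
```

View pics/m7.png

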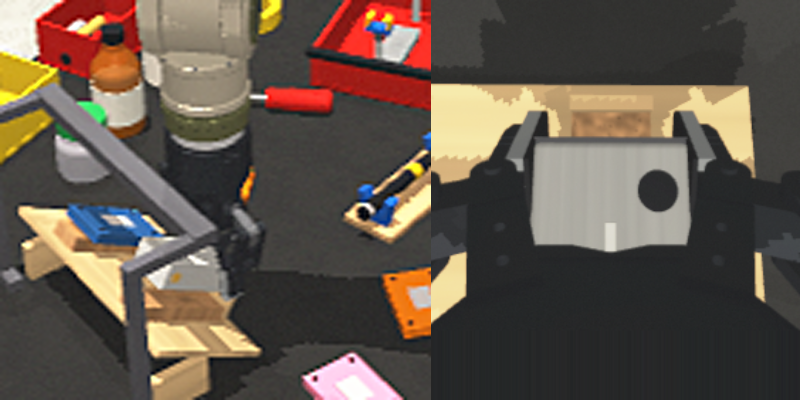

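Request:
send_rows:
  targets:
    - [0, 0, 0, 0, 255]
    - [0, 0, 0, 0, 255]
  newtons: 20

```text
clock: 10.35
tcp_pos: [0.4971, 0.2898, 0.0193]
orientation: [-0.0, 0.2, 0.98, -0.0]
wrist_force: [-0.8, -0.8, -3.8]
finger_gap: 0.0466
```

```bash
python3 - <<'E'
from h import *
s=monitor.get_state(); print(s['clock'],s['tcp_pos'],s['wrist_force'],s['ft_torque'],s['finger_gap'])
a=save('wrist','w8')['img']; b=save('side','sd8')['img']
cv2.imwrite('pics/m8.png',np.hstack([cv2.resize(b[180:310,130:270],(431,400),interpolation=cv2.INTER_CUBIC),cv2.resize(a[150:,130:390],(369,332))[np.r_[0:332,[331]*68]]])[:,:,::-1])
E
```

```text
10.35 [0.4970913  0.28983968 0.01934737] [-0.84353181 -0.80172555 -3.80603248] [-0.11314271  0.02027736  0.01768046] 0.04663974710843743
```

View pics/m8.png

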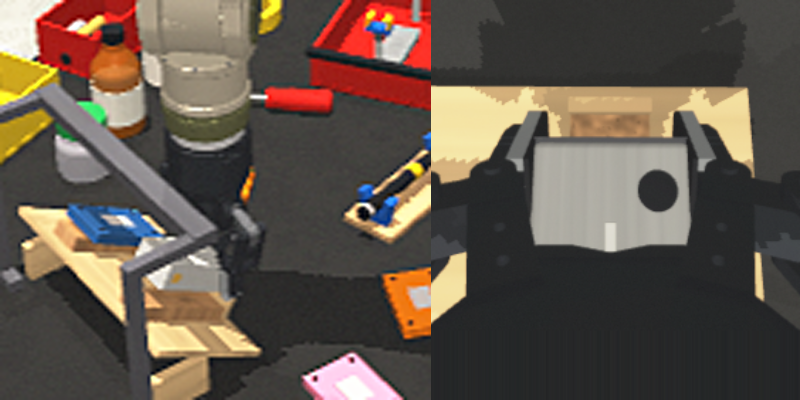

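Request:
send_rows:
  targets:
    - [0, 0, -0.01, 0, 255]
    - [0, 0, -0.008, 0, 255]
    - [0, 0, -0.004, 0, 255]
    - [0, 0, -0.001, 0, 255]
    - [0, 0, -0.001, 0, 255]
    - [0, 0, 0, 0, 255]
  newtons: 60

```text
clock: 11.05
tcp_pos: [0.4975, 0.29, -0.0043]
orientation: [0.0, 0.2, 0.98, 0.0]
wrist_force: [0.1, -0.3, -4.5]
finger_gap: 0.0465
```

Request:
send_rows:
  targets:
    - [0, 0, -0.001, 0, 255]
    - [0, 0, -0.001, 0, 255]
    - [0, 0, 0, 0, 255]

```text
clock: 11.35
tcp_pos: [0.4978, 0.2902, -0.0047]
orientation: [0.001, 0.2, 0.98, 0.0]
wrist_force: [-3.0, -2.0, 6.0]
finger_gap: 0.0465
```

Seated on the rib again. Open, raise 8 mm, regrip.

Request:
send_rows:
  targets:
    - [0, 0, 0, 0, 60]
    - [0, 0, 0, 0, 60]
    - [0, 0, 0, 0, 60]
    - [0, 0, 0.009, 0, 60]
    - [0, 0, 0, 0, 60]
    - [0, 0, 0, 0, 255]
    - [0, 0, 0, 0, 255]
    - [0, 0, 0, 0, 255]
    - [0, 0, 0, 0, 255]
  newtons: 60

```text
clock: 12.25
tcp_pos: [0.4979, 0.2901, 0.0033]
orientation: [0.0, 0.2, 0.98, 0.0]
wrist_force: [-0.7, -0.4, 5.7]
finger_gap: 0.0467
```

Request:
send_rows:
  targets:
    - [0, 0, 0.01, 0, 255]
    - [0, 0, 0.02, 0, 255]
    - [0, 0, 0.02, 0, 255]
    - [0, 0, 0.015, 0, 255]
    - [0, 0, 0, 0, 255]
    - [0, 0, 0, 0, 255]
    - [0, 0, 0, 0, 255]

```text
clock: 12.95
tcp_pos: [0.4962, 0.2895, 0.0663]
orientation: [-0.001, 0.2, 0.98, -0.001]
wrist_force: [0.3, 0.8, -4.6]
finger_gap: 0.047
```

```bash
python3 - <<'E'
from h import *
s=monitor.get_state(); print(s['clock'],s['tcp_pos'],s['wrist_force'],s['ft_torque'],s['finger_gap'])
b=save('side','sd9')['img']; a=save('wrist','w9')['img']
cv2.imwrite('pics/m9.png',np.hstack([cv2.resize(b[180:310,130:270],(431,400),interpolation=cv2.INTER_CUBIC),cv2.resize(a[150:,130:390],(369,332))[np.r_[0:332,[331]*68]]])[:,:,::-1])
E
```

```text
12.95 [0.49624005 0.28949445 0.06628862] [ 0.30157958  0.81501066 -4.58265276] [-0.11404488  0.10411718 -0.00702122] 0.046984517603798535
```

View pics/m9.png

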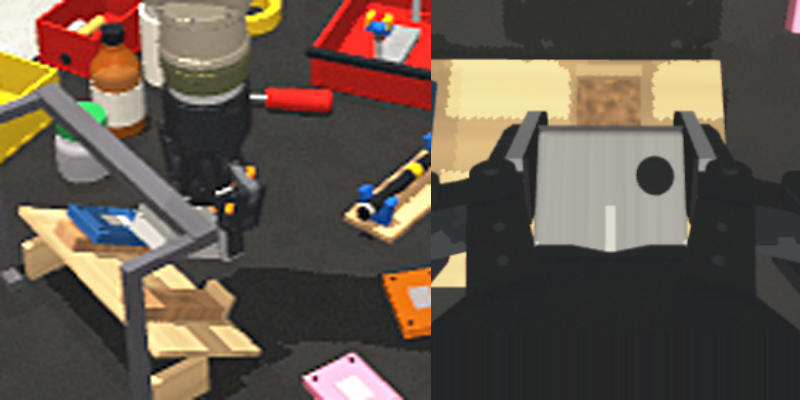

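Request:
send_rows:
  targets:
    - [0, 0, 0.004, 0, 255]
    - [0, 0, 0.004, 0, 255]
    - [0, 0, 0.004, 0, 255]
    - [0, 0, 0.003, 0, 255]
    - [0, 0, 0.003, 0, 255]
    - [0, 0, 0, 0, 255]
  newtons: 25

```text
clock: 13.65
tcp_pos: [0.4958, 0.2879, 0.0842]
orientation: [-0.002, 0.201, 0.98, -0.002]
wrist_force: [0.3, -4.7, -13.2]
finger_gap: 0.0472
```

Request:
send_rows:
  targets:
    - [0, 0, 0.003, 0, 255]
    - [0, 0, 0.003, 0, 255]
    - [0, 0, 0.003, 0, 255]

```text
clock: 13.95
tcp_pos: [0.4946, 0.2876, 0.0926]
orientation: [-0.003, 0.201, 0.98, -0.003]
wrist_force: [-3.1, -5.7, -12.4]
finger_gap: 0.0471
```

```bash
python3 - <<'E'
from h import *
s=monitor.get_state(); print(s['clock'],s['tcp_pos'],s['wrist_force'],s['ft_torque'],s['finger_gap'])
b=save('side','sd10')['img']; a=save('wrist','w10')['img']
cv2.imwrite('pics/m10.png',np.hstack([cv2.resize(b[180:310,130:270],(431,400),interpolation=cv2.INTER_CUBIC),cv2.resize(a[150:,130:390],(369,332))[np.r_[0:332,[331]*68]]])[:,:,::-1])
E
```

```text
13.95 [0.49461891 0.28758927 0.09258195] [ -3.10340653  -5.71941829 -12.35783804] [-1.43234994  0.73801187  0.07058155] 0.04709313268694842
```

View pics/m10.png

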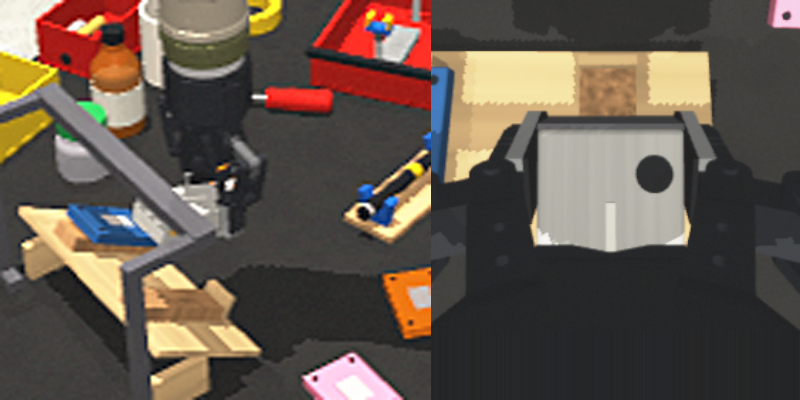

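```bash
cat >> h.py <<'E'
def tilt(f,box,zlo=-9,zhi=9):
    W,I=cloud(f); d=np.load(''+f+'.npz')
    Rm=R.from_quat(d['q'],scalar_first=True).as_matrix(); T=(W-d['tcp'])@Rm
    u0,u1,v0,v1=box; p=T[v0:v1,u0:u1].reshape(-1,3); p=p[np.isfinite(p[:,0])&(p[:,2]>zlo)&(p[:,2]<zhi)]
    for _ in range(4):
        c=np.median(p,0) if _==0 else p.mean(0);u,s,v=np.linalg.svd(p-p.mean(0),full_matrices=False);n=v[2]*-np.sign(v[2,2]);e=np.abs((p-p.mean(0))@n);p=p[e<max(.001,2*np.median(e))]
    print(f,len(p),'normal(tool)',n.round(3),'pitch',np.degrees(np.arctan2(n[1],-n[2])).round(1),'roll',np.degrees(np.arctan2(n[0],-n[2])).round(1),'mean',p.mean(0).round(4), 'yrange',np.percentile(p[:,1],[1,99]).round(4),'xr',np.percentile(p[:,0],[1,99]).round(4))
E
python3 - <<'E'
from h import *
for f in ['w7','w9','w10']: tilt(f,(212,300,250,308))
E
```

```text
w7 4256 normal(tool) [-0.008 -0.509 -0.86 ] pitch -30.6 roll -0.5 mean [-0.0013 -0.0001 -0.0738] yrange [-0.0098  0.0096] xr [-0.0192  0.0173]
w9 4349 normal(tool) [-0.007 -0.497 -0.868] pitch -29.8 roll -0.5 mean [-0.0013  0.0036 -0.0679] yrange [-0.0071  0.0141] xr [-0.0203  0.0184]
w10 4382 normal(tool) [-0.009 -0.308 -0.951] pitch -18.0 roll -0.5 mean [-0.0014  0.0047 -0.0665] yrange [-0.0075  0.0168] xr [-0.0207  0.0186]
```

Request:
send_rows:
  targets:
    - [0, 0, 0.004, 0, 255]
    - [0, 0, 0.004, 0, 255]
    - [0, 0, 0.004, 0, 255]

```text
clock: 14.35
tcp_pos: [0.4952, 0.2884, 0.1053]
orientation: [-0.002, 0.201, 0.98, -0.002]
wrist_force: [-2.3, -4.4, -12.6]
finger_gap: 0.0469
```

```bash
python3 - <<'E'
from h import *
s=monitor.get_state(); print(s['clock'],s['tcp_pos'],s['wrist_force'],s['ft_torque'],s['finger_gap'])
save('wrist','w11'); tilt('w11',(212,300,250,308))
E
```

```text
14.35 [0.49516713 0.28844844 0.10528995] [ -2.33275773  -4.41148274 -12.57212226] [-1.39358028  0.63908235  0.06135742] 0.04687744088929301
w11 4477 normal(tool) [-0.007 -0.137 -0.991] pitch -7.9 roll -0.4 mean [-0.0013  0.0058 -0.0651] yrange [-0.0078  0.0196] xr [-0.0208  0.0188]
```

Request:
send_rows:
  targets:
    - [0, 0, 0.004, 0, 255]
    - [0, 0, 0.004, 0, 255]
    - [0, 0, 0, 0, 255]

```text
clock: 14.7
tcp_pos: [0.4968, 0.29, 0.1151]
orientation: [-0.0, 0.2, 0.98, -0.0]
wrist_force: [-3.1, -2.6, -9.1]
finger_gap: 0.0473
```

```bash
python3 - <<'E'
from h import *
s=monitor.get_state(); print(s['clock'],s['tcp_pos'],s['wrist_force'],s['ft_torque'],s['finger_gap'])
save('wrist','w12'); tilt('w12',(212,300,250,308))
E
```

```text
14.7 [0.49681363 0.28999372 0.11510018] [-3.10639356 -2.6156758  -9.09973748] [-0.8489961   0.65323867  0.01786776] 0.04725295180754796
w12 4607 normal(tool) [-0.005  0.005 -1.   ] pitch 0.3 roll -0.3 mean [-0.0013  0.0068 -0.0637] yrange [-0.0081  0.0223] xr [-0.021   0.0191]
```

Request:
send_rows:
  targets:
    - [0, 0, -0.006, 0, 255]
    - [-0.003, -0.012, 0, 0, 255]
    - [-0.007, -0.035, 0, 0, 255]
    - [-0.007, -0.04, 0, 0, 255]
    - [-0.005, -0.037, -0.02, 0, 255]
    - [0, 0, -0.04, 0, 255]
    - [0, 0, -0.035, 0, 255]
    - [0, 0, -0.02, 0, 255]
    - [0, 0, -0.01, 0, 255]
    - [0, 0, -0.005, 0, 255]
    - [0, 0, 0, 0, 255]
  newtons: 80

```text
clock: 15.85
tcp_pos: [0.4765, 0.1662, -0.0206]
orientation: [0.001, 0.2, 0.98, 0.0]
wrist_force: [0.1, -0.6, -3.9]
finger_gap: 0.0465
```

```bash
python3 - <<'E'
from h import *
s=monitor.get_state(); print(s['clock'],s['tcp_pos'],s['wrist_force'],s['ft_torque'],s['finger_gap'])
save('wrist','w13'); tilt('w13',(212,300,250,308))
E
```

```text
15.85 [ 0.47653257  0.16621305 -0.02057397] [ 0.10092302 -0.60753986 -3.90380443] [-0.10908553  0.05399521  0.02389828] 0.046504397986366484
w13 4603 normal(tool) [-0.005  0.002 -1.   ] pitch 0.1 roll -0.3 mean [-0.0013  0.0068 -0.0636] yrange [-0.0081  0.0223] xr [-0.0211  0.0191]
```

View pics/w13.png

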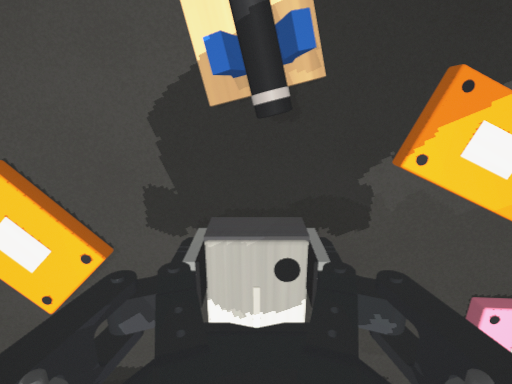

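Request:
send_rows:
  targets:
    - [0, 0, -0.006, 0, 255]
    - [0, 0, -0.005, 0, 255]
    - [0, 0, -0.001, 0, 255]
    - [0, 0, -0.001, 0, 255]
    - [0, 0, 0, 0, 255]

```text
clock: 16.4
tcp_pos: [0.4753, 0.166, -0.0344]
orientation: [-0.0, 0.2, 0.98, -0.0]
wrist_force: [-0.7, 0.2, -3.8]
finger_gap: 0.0465
```

Request:
send_rows:
  targets:
    - [0, 0, -0.001, 0, 255]
    - [0, 0, -0.001, 0, 255]
    - [0, 0, 0, 0, 255]

```text
clock: 16.7
tcp_pos: [0.4753, 0.1659, -0.0364]
orientation: [-0.0, 0.2, 0.98, -0.0]
wrist_force: [-1.1, 0.7, -3.6]
finger_gap: 0.0466
```

Request:
send_rows:
  targets:
    - [0, 0, -0.001, 0, 255]
    - [0, 0, -0.001, 0, 255]
    - [0, 0, 0, 0, 255]

```text
clock: 17.0
tcp_pos: [0.4755, 0.166, -0.0369]
orientation: [0.0, 0.2, 0.98, 0.0]
wrist_force: [-4.6, -1.4, 10.5]
finger_gap: 0.047
```

Request:
send_rows:
  targets:
    - [0, 0, 0, 0, 50]
    - [0, 0, 0.001, 0, 50]
    - [0, 0, 0, 0, 50]
    - [0.004, 0.01, 0, 0, 50]
    - [0.005, 0.011, 0, 0, 50]
    - [0.004, 0.008, 0, 0, 50]
    - [0, 0, 0, 0, 50]
    - [0, 0, 0, 0, 50]

```text
clock: 17.8
tcp_pos: [0.4883, 0.1954, -0.0375]
orientation: [-0.0, 0.2, 0.98, -0.0]
wrist_force: [-1.0, 0.7, 0.2]
finger_gap: 0.0688
```

```bash
python3 - <<'E'
from h import *
s=monitor.get_state(); print(s['clock'],s['tcp_pos'],s['wrist_force'],s['finger_gap'])
save('wrist','w14'); tilt('w14',(180,330,190,320),-.09,-.05)
E
```

```text
17.8 [ 0.48830132  0.19541463 -0.03751059] [-1.01790794  0.65162216  0.15823717] 0.068766927333838
w14 11218 normal(tool) [-0.002  0.003 -1.   ] pitch 0.2 roll -0.1 mean [-0.0004 -0.0064 -0.0641] yrange [-0.0362  0.0281] xr [-0.0235  0.0226]
```

View pics/w14.png

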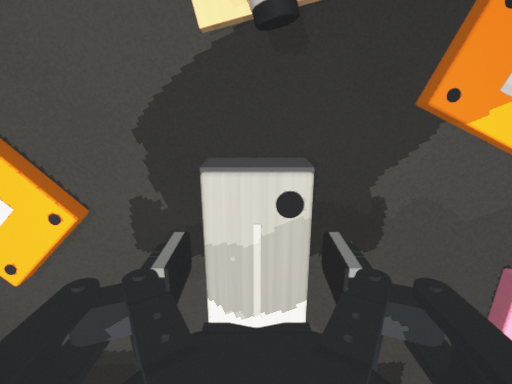

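Request:
send_rows:
  targets:
    - [0, 0, 0, 0, 255]
    - [0, 0, 0, 0, 255]
    - [0, 0, 0, 0, 255]
    - [0, 0, 0, 0, 255]
    - [0, 0, 0.02, 0, 255]
    - [0, 0, 0.04, 0, 255]
    - [0, 0, 0.04, 0, 255]
    - [0, 0, 0.04, 0, 255]
    - [0, 0, 0.02, 0, 255]
    - [0, 0, 0, 0, 255]
  newtons: 80

```text
clock: 18.85
tcp_pos: [0.4905, 0.1953, 0.1253]
orientation: [0.002, 0.2, 0.98, 0.001]
wrist_force: [0.3, 0.8, -4.9]
finger_gap: 0.047
```

```bash
python3 - <<'E'
from h import *
s=monitor.get_state(); print(s['clock'],s['tcp_pos'],s['orientation'],s['wrist_force'],s['finger_gap'])
save('wrist','w15'); tilt('w15',(180,330,150,320),-.09,-.05)
E
```

```text
18.85 [0.49046345 0.19530606 0.12533098] [0.00242113 0.20049841 0.97969043 0.00108587] [ 0.27370727  0.79783265 -4.9452295 ] 0.04697968743792982
w15 12751 normal(tool) [-0.    -0.005 -1.   ] pitch -0.3 roll -0.0 mean [-0.0006 -0.0114 -0.0637] yrange [-0.043   0.0274] xr [-0.0236  0.0226]
```

Request:
send_rows:
  targets:
    - [0.008, -0.02, 0, 3.2, 255]
    - [0.008, -0.04, 0, 3.2, 255]
    - [0.008, -0.044, 0, 3.2, 255]
    - [0.008, -0.045, 0, 3.2, 255]
    - [0.008, -0.045, 0, 3.2, 255]
    - [0.008, -0.045, 0, 3.2, 255]
    - [0.008, -0.045, 0, 3.2, 255]
    - [0.008, -0.045, 0, 3.2, 255]
    - [0.008, -0.044, 0, 3.2, 255]
    - [0.007, -0.039, 0, 3.2, 255]
    - [0, 0, 0, 0, 255]
    - [0, 0, 0, 0, 255]

```text
clock: 20.1
tcp_pos: [0.5655, -0.2172, 0.1193]
orientation: [-0.002, -0.076, 0.997, 0.002]
wrist_force: [-0.6, 0.5, -3.5]
finger_gap: 0.0469
```

```bash
python3 - <<'E'
from h import *
s=monitor.get_state(); print(s['clock'],s['tcp_pos'],s['orientation'],s['wrist_force'],s['finger_gap'])
q=s['orientation']; print('yaw',2*np.degrees(np.arctan2(q[2],q[1])))
save('wrist','w16'); tilt('w16',(180,330,150,320),-.09,-.05)
E
```

```text
20.1 [ 0.56547562 -0.21721643  0.11925451] [-0.00236035 -0.07604886  0.99709984  0.00170409] [-0.60746495  0.53054627 -3.48027039] 0.046939952639448675
yaw 188.7230159995081
w16 12786 normal(tool) [-0.001 -0.005 -1.   ] pitch -0.3 roll -0.0 mean [-0.0009 -0.0118 -0.0637] yrange [-0.0435  0.0269] xr [-0.0239  0.0223]
```

View pics/w16.png

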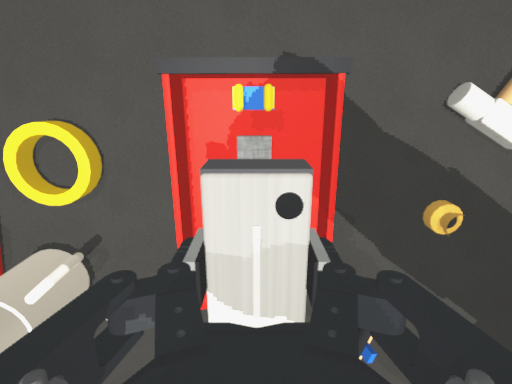

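Request:
send_rows:
  targets:
    - [0.001, 0.001, -0.02, 0, 255]
    - [0, 0, -0.035, 0, 255]
    - [0, 0, -0.03, 0, 255]
    - [0, 0, -0.02, 0, 255]
    - [0, 0, -0.01, 0, 255]
    - [0, 0, 0, 0, 255]
    - [0, 0, 0, 0, 255]

```text
clock: 20.85
tcp_pos: [0.5688, -0.2155, 0.0083]
orientation: [0.0, -0.078, 0.997, -0.0]
wrist_force: [-0.1, -0.2, -3.2]
finger_gap: 0.0468
```

Request:
send_rows:
  targets:
    - [-0.002, 0, -0.01, 0, 255]
    - [0, 0, -0.01, 0, 255]
    - [0, 0, -0.004, 0, 255]
    - [0, 0, -0.001, 0, 255]
    - [0, 0, -0.001, 0, 255]
    - [0, 0, 0, 0, 255]
    - [0, 0, 0, 0, 255]

```text
clock: 21.55
tcp_pos: [0.5667, -0.2162, -0.018]
orientation: [0.0, -0.077, 0.997, -0.0]
wrist_force: [0.3, 0.2, -4.5]
finger_gap: 0.0464
```

Request:
send_rows:
  targets:
    - [0, 0, -0.001, 0, 255]
    - [0, 0, -0.001, 0, 255]
    - [0, 0, 0, 0, 255]

```text
clock: 21.85
tcp_pos: [0.5663, -0.216, -0.0204]
orientation: [-0.0, -0.077, 0.997, 0.0]
wrist_force: [-0.8, 0.7, -3.6]
finger_gap: 0.0469
```

Request:
send_rows:
  targets:
    - [0, 0, -0.001, 0, 255]
    - [0, 0, 0, 0, 255]

```text
clock: 22.05
tcp_pos: [0.5665, -0.2161, -0.0209]
orientation: [0.0, -0.077, 0.997, -0.0]
wrist_force: [-1.0, 1.1, -1.1]
finger_gap: 0.0467
```

Request:
send_rows:
  targets:
    - [0, 0, -0.001, 0, 255]
    - [0, 0, 0, 0, 255]
    - [0, 0, 0, 0, 50]
    - [0, 0, 0, 0, 50]
    - [0, 0, 0, 0, 50]
    - [0, 0, 0.02, 0, 50]
    - [0, 0, 0.04, 0, 50]
    - [0, 0, 0.05, 0, 50]
    - [0, 0, 0.05, 0, 50]
    - [0, 0, 0, 0, 50]

```text
clock: 23.05
tcp_pos: [0.5709, -0.2184, 0.146]
orientation: [0.006, -0.077, 0.997, -0.004]
wrist_force: [1.1, -0.2, 0.7]
finger_gap: 0.0688
```

```bash
python3 - <<'E'
from h import *
s=monitor.get_state(); print(s['clock'],s['tcp_pos'],s['orientation'],s['wrist_force'],s['finger_gap'])
save('wrist','w17')
W,I=cloud('w17'); hsv=cv2.cvtColor(I,cv2.COLOR_RGB2HSV)
m=np.isfinite(W[...,0])&(abs(W[...,2]-.043)<.006)&(hsv[...,1]<60)&(np.hypot(W[...,0]-.568,W[...,1]+.219)<.06)
p=W[m]; print(m.sum(),cv2.minAreaRect(p[:,:2].astype(np.float32)),np.percentile(p[:,2],[5,50,95]))
E
```

```text
23.05 [ 0.5709265  -0.21838611  0.14600671] [ 0.00577925 -0.07746205  0.99697152 -0.00374416] [ 1.10991445 -0.22134135  0.6854589 ] 0.06881419365955581
3599 ((0.5678994655609131, -0.22128674387931824), (0.04738325998187065, 0.08090952783823013), 8.878437042236328) [0.04128996 0.04260425 0.04387179]
```

View pics/w17.png

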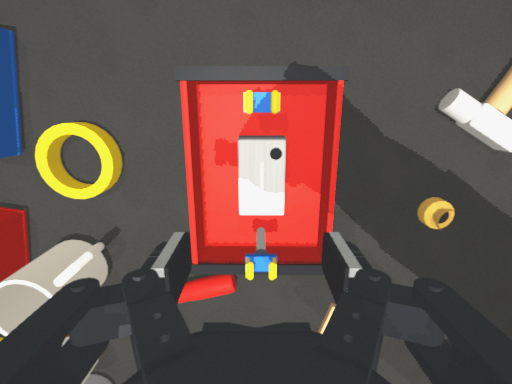

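```bash
python3 - <<'E'
from h import *
W,I=cloud('w2')
for u,v in [(62,180),(90,165),(100,180),(20,122),(50,125),(211,235),(195,235),(230,235),(211,205),(211,262)]: print((u,v),W[v,u].round(3))
W,I=cloud('w7'); 
print(monitor.get_state()['tcp_pos'])
E
```

```text
(62, 180) [0.757 0.142 0.069]
(90, 165) [0.733 0.138 0.042]
(100, 180) [0.734 0.16  0.038]
(20, 122) [0.751 0.071 0.086]
(50, 125) [0.748 0.078 0.049]
(211, 235) [0.62  0.273 0.07 ]
(195, 235) [0.639 0.266 0.07 ]
(230, 235) [0.598 0.282 0.07 ]
(211, 205) [0.61  0.242 0.05 ]
(211, 262) [0.63  0.301 0.085]
[ 0.56941197 -0.21762829  0.14233535]
```

Request:
send_rows:
  targets:
    - [0.003, 0.025, 0, -3.2, 50]
    - [0.003, 0.045, 0, -3.2, 50]
    - [0.003, 0.047, 0, -3.2, 50]
    - [0.003, 0.047, 0, -3.2, 50]
    - [0.003, 0.047, 0, -3.2, 50]
    - [0.003, 0.047, 0, -3.2, 50]
    - [0.003, 0.047, 0, -3.2, 50]
    - [0.003, 0.047, 0, -3.2, 50]
    - [0.003, 0.047, 0, -3.2, 50]
    - [0.003, 0.036, -0.03, -3.3, 50]
    - [0, 0, -0.045, 0, 50]
    - [0, 0, -0.025, 0, 50]

```text
clock: 24.3
tcp_pos: [0.5933, 0.2201, 0.0326]
orientation: [-0.003, 0.2, 0.98, -0.001]
wrist_force: [-0.6, 0.0, 0.3]
finger_gap: 0.0687
```

Request:
send_rows:
  targets:
    - [0, 0, 0, 0, 50]
    - [0, 0, 0, 0, 50]

```text
clock: 24.5
tcp_pos: [0.5955, 0.2187, 0.0367]
orientation: [-0.001, 0.201, 0.98, -0.001]
wrist_force: [0.1, 0.0, 1.4]
finger_gap: 0.0689
```

```bash
python3 - <<'E'
from h import *
s=monitor.get_state(); print(s['clock'],s['tcp_pos'],s['orientation'],s['wrist_force'],s['finger_gap'])
q=s['orientation']; print('yaw',2*np.degrees(np.arctan2(q[2],q[1])))
ex=np.array([.3955,.9184]);ey=np.array([-.9184,.3955]);o=np.array([.568,.3008])
print('local tool',(s['tcp_pos'][:2]-o)@np.stack([ex,ey],1))
save('wrist','w18')
E
```

```text
24.5 [0.59547731 0.2186998  0.03671227] [-1.23916380e-03  2.01305103e-01  9.79527665e-01 -5.22118219e-04] [0.0970881  0.00562177 1.43832529] 0.06889619666652949
yaw 156.77340211196437
local tool [-0.06453354 -0.05770579]
```

View pics/w18.png

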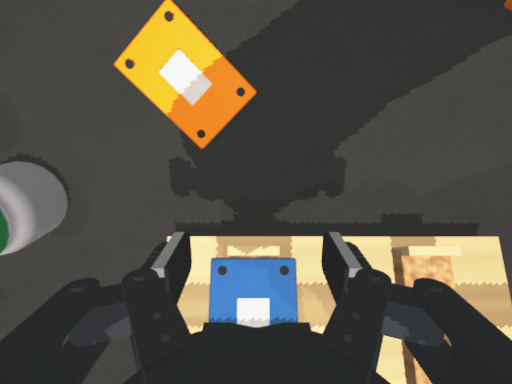

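Request:
send_rows:
  targets:
    - [0, 0, -0.02, 0, 50]
    - [0, 0, -0.016, 0, 50]
    - [0.003, 0.008, 0, 0, 50]
    - [0.003, 0.008, 0, 0, 50]
    - [0.003, 0.006, 0, 0, 50]
    - [0.001, 0.002, 0, 0, 50]
    - [0, 0, 0, 0, 50]
    - [0, 0, 0, 0, 50]

```text
clock: 25.35
tcp_pos: [0.6065, 0.2431, 0.0021]
orientation: [0.0, 0.201, 0.98, 0.0]
wrist_force: [-0.3, -0.3, -0.4]
finger_gap: 0.0689
```

```bash
python3 - <<'E'
from h import *
s=monitor.get_state(); print(s['clock'],s['tcp_pos'],s['wrist_force'],s['finger_gap'])
ex=np.array([.3955,.9184]);ey=np.array([-.9184,.3955]);o=np.array([.568,.3008])
print('local tool',(s['tcp_pos'][:2]-o)@np.stack([ex,ey],1))
save('wrist','w19'); tilt('w19',(205,300,250,320),-.1,-.03)
E
```

```text
25.35 [0.60651038 0.24309039 0.00205695] [-0.33416044 -0.26990076 -0.38742724] 0.0689081125577651
local tool [-0.03776965 -0.05819208]
w19 5695 normal(tool) [ 0.001 -0.502 -0.865] pitch -30.1 roll 0.1 mean [-0.0027  0.0142 -0.0568] yrange [0.    0.028] xr [-0.0258  0.0203]
```

View pics/w19.png

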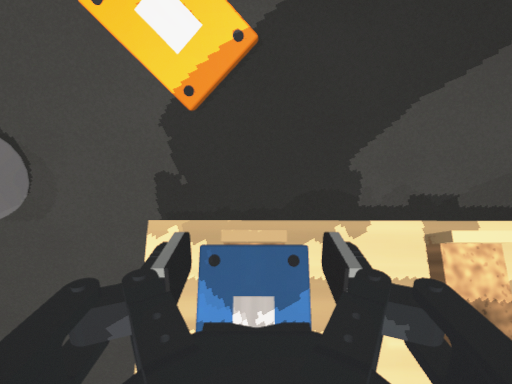

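Request:
send_rows:
  targets:
    - [0, 0, -0.003, 0, 50]
    - [0, 0, 0, 0, 50]
    - [0, 0, 0, 0, 255]
    - [0, 0, 0, 0, 255]
    - [0, 0, 0, 0, 255]
    - [0, 0, 0, 0, 255]
  newtons: 60

```text
clock: 26.0
tcp_pos: [0.6065, 0.2428, -0.0008]
orientation: [0.0, 0.201, 0.98, -0.0]
wrist_force: [-0.9, -2.5, 3.7]
finger_gap: 0.0543
```

Request:
send_rows:
  targets:
    - [0, 0, 0.01, 0, 255]
    - [0, 0, 0.02, 0, 255]
    - [0, 0, 0.025, 0, 255]
    - [0, 0, 0.02, 0, 255]
    - [0, 0, 0.007, 0, 255]
    - [0, 0, 0, 0, 255]
    - [0, 0, 0, 0, 255]

```text
clock: 26.7
tcp_pos: [0.6058, 0.2429, 0.0797]
orientation: [-0.001, 0.201, 0.98, -0.0]
wrist_force: [-0.3, 0.2, -1.6]
finger_gap: 0.0539
```

Request:
send_rows:
  targets:
    - [0, 0, 0.003, 0, 255]
    - [0, 0, 0.004, 0, 255]
    - [0, 0, 0.004, 0, 255]
    - [0, 0, 0.003, 0, 255]
  newtons: 20

```text
clock: 27.1
tcp_pos: [0.6058, 0.2426, 0.0942]
orientation: [-0.001, 0.201, 0.98, -0.001]
wrist_force: [0.7, -1.1, -6.6]
finger_gap: 0.0542
```

```bash
python3 - <<'E'
from h import *
s=monitor.get_state(); print(s['clock'],s['tcp_pos'],s['wrist_force'],s['finger_gap'])
save('wrist','w20'); tilt('w20',(205,300,240,315),-.1,-.03)
E
```

```text
27.1 [0.60579002 0.24257013 0.09417334] [ 0.66426745 -1.08487506 -6.57496503] 0.054236578055573165
w20 5429 normal(tool) [ 0.001 -0.454 -0.891] pitch -27.0 roll 0.0 mean [-0.0027  0.0121 -0.0575] yrange [-0.0018  0.0256] xr [-0.0255  0.0201]
```

View pics/w20.png

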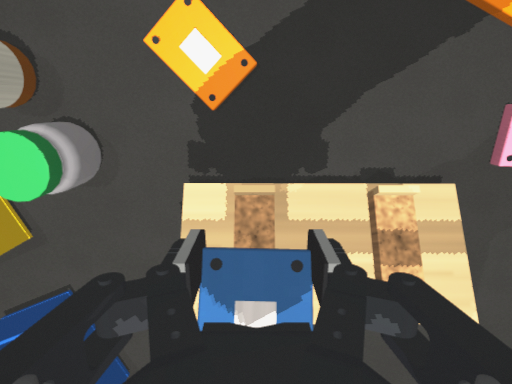

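Request:
send_rows:
  targets:
    - [0, 0, 0.004, 0, 255]
    - [0, 0, 0.004, 0, 255]
    - [0, 0, 0.004, 0, 255]
    - [0, 0, 0.004, 0, 255]
    - [0, 0, 0.004, 0, 255]

```text
clock: 27.65
tcp_pos: [0.6061, 0.2427, 0.1148]
orientation: [-0.0, 0.201, 0.98, -0.0]
wrist_force: [3.4, -2.0, -9.2]
finger_gap: 0.0543
```

```bash
python3 - <<'E'
from h import *
s=monitor.get_state(); print(s['clock'],s['tcp_pos'],s['wrist_force'],s['finger_gap'])
save('wrist','w21'); tilt('w21',(205,300,240,315),-.1,-.03)
E
```

```text
27.65 [0.60612318 0.24266387 0.11475451] [ 3.39323817 -2.04003911 -9.16442086] 0.05431849696269246
w21 5407 normal(tool) [ 0.001 -0.199 -0.98 ] pitch -11.5 roll 0.0 mean [-0.0029  0.0145 -0.0544] yrange [-0.0036  0.0311] xr [-0.0262  0.0207]
```

Request:
send_rows:
  targets:
    - [0, 0, 0.004, 0, 255]
    - [0, 0, 0.004, 0, 255]
    - [0, 0, 0.003, 0, 255]
    - [0, 0, 0.001, 0, 255]
    - [0, 0, 0, 0, 255]

```text
clock: 28.2
tcp_pos: [0.6066, 0.2435, 0.127]
orientation: [0.0, 0.201, 0.98, 0.0]
wrist_force: [0.4, 1.3, -7.5]
finger_gap: 0.0541
```

```bash
python3 - <<'E'
from h import *
s=monitor.get_state(); print(s['clock'],s['tcp_pos'],s['wrist_force'],s['finger_gap'])
save('wrist','w22'); tilt('w22',(205,300,240,315),-.1,-.03)
E
```

```text
28.2 [0.60661038 0.24350112 0.12700554] [ 0.44640891  1.28034514 -7.5235038 ] 0.05406298299273675
w22 6312 normal(tool) [-0.001 -0.008 -1.   ] pitch -0.5 roll -0.0 mean [-0.0029  0.0148 -0.0515] yrange [-0.0056  0.0361] xr [-0.0268  0.0211]
```

```bash
python3 - <<'E'
from h import *
for f in ['w1','w17']:
    W,I=cloud(f); hsv=cv2.cvtColor(I,cv2.COLOR_RGB2HSV); H,S,V=[hsv[...,i].astype(int) for i in range(3)]
    m=np.isfinite(W[...,0])&(np.hypot(W[...,0]-.567,W[...,1]+.22)<.12)&(H>22)&(H<34)&(S>130)&(W[...,2]>.093)
    n,l,st,c=cv2.connectedComponentsWithStats(m.astype(np.uint8))
    print(f,np.load(f+'.npz')['tcp'],[np.round(cv2.minAreaRect(W[l==k][:,:2].astype(np.float32))[0],4).tolist() for k in range(1,n) if st[k,4]>15])
E
```

```text
w1 [ 0.56594715 -0.19803452  0.2524282 ] [[0.547, -0.1482], [0.5674, -0.145], [0.5698, -0.2936], [0.5906, -0.2899]]
w17 [ 0.5709265  -0.21838611  0.14600671] [[0.5898, -0.2911], [0.5695, -0.2947], [0.5673, -0.146], [0.5465, -0.149]]
```

Request:
send_rows:
  targets:
    - [0, 0, -0.006, 0, 255]
    - [-0.003, -0.03, 0, 2.9, 255]
    - [-0.003, -0.046, 0, 2.9, 255]
    - [-0.003, -0.047, 0, 2.9, 255]
    - [-0.003, -0.047, 0, 2.9, 255]
    - [-0.003, -0.047, 0, 2.9, 255]
    - [-0.003, -0.047, 0, 2.9, 255]
    - [-0.003, -0.047, 0, 2.9, 255]
    - [-0.003, -0.047, 0, 2.9, 255]
    - [-0.003, -0.047, 0, 2.9, 255]
    - [-0.003, -0.047, 0, 3.0, 255]
    - [-0.003, -0.046, 0, 3.0, 255]
  newtons: 70

```text
clock: 29.45
tcp_pos: [0.5745, -0.2579, 0.1224]
orientation: [0.002, -0.078, 0.997, -0.001]
wrist_force: [0.1, 0.1, -1.0]
finger_gap: 0.0536
```

Request:
send_rows:
  targets:
    - [0, 0, -0.02, 0, 255]
    - [0, 0, -0.02, 0, 255]
    - [0, 0, -0.01, 0, 255]
    - [0, 0, 0, 0, 255]
    - [0, 0, 0, 0, 255]

```text
clock: 29.95
tcp_pos: [0.5742, -0.255, 0.0718]
orientation: [0.001, -0.078, 0.997, -0.0]
wrist_force: [0.4, -0.7, -0.1]
finger_gap: 0.0536
```

```bash
python3 - <<'E'
from h import *
s=monitor.get_state(); print(s['clock'],s['tcp_pos'],s['wrist_force'],s['finger_gap'])
q=s['orientation']; print('yaw',2*np.degrees(np.arctan2(q[2],q[1])))
save('wrist','w23'); tilt('w23',(205,300,240,315),-.1,-.03)
save('scene','sc23')
E
```

```text
29.95 [ 0.57418728 -0.25502986  0.07177708] [ 0.37512087 -0.66315635 -0.10076388] 0.0536082483328261
yaw 188.9094222240283
w23 6340 normal(tool) [-0.001 -0.052 -0.999] pitch -3.0 roll -0.1 mean [-0.003   0.0138 -0.0519] yrange [-0.0062  0.0345] xr [-0.0269  0.0208]
```

View pics/w23.png

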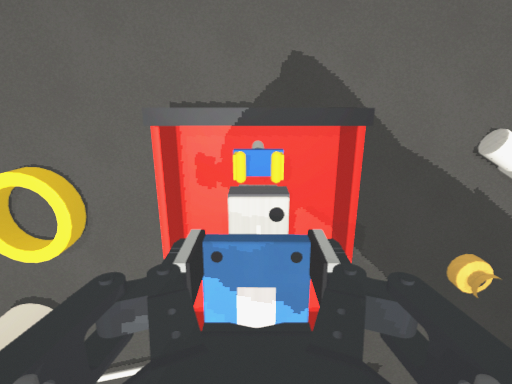

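Request:
send_rows:
  targets:
    - [-0.001, 0.001, -0.025, 0, 255]
    - [0, 0, -0.02, 0, 255]
    - [0, 0, -0.01, 0, 255]
    - [0, 0, -0.005, 0, 255]
    - [0, 0, 0, 0, 255]
    - [0, 0, 0, 0, 255]

```text
clock: 30.65
tcp_pos: [0.5732, -0.2544, 0.0118]
orientation: [0.001, -0.077, 0.997, -0.0]
wrist_force: [-0.0, -0.7, -1.6]
finger_gap: 0.0535
```

```bash
python3 - <<'E'
from h import *
s=monitor.get_state(); print(s['clock'],s['tcp_pos'],s['wrist_force'],s['finger_gap'])
save('wrist','w24'); tilt('w24',(200,313,236,315),-.1,-.03); b=save('side','sd24')['img']
cv2.imwrite('pics/m24.png',cv2.resize(b[140:240,200:320],(720,600),interpolation=cv2.INTER_CUBIC)[:,:,::-1])
E
```

```text
30.65 [ 0.57317358 -0.2544238   0.01176722] [-0.01974909 -0.66507982 -1.56079392] 0.05346314993556357
w24 6707 normal(tool) [ 0.001 -0.057 -0.998] pitch -3.3 roll 0.1 mean [-0.0007  0.0138 -0.0518] yrange [-0.0063  0.0343] xr [-0.0274  0.026 ]
```

View pics/w24.png

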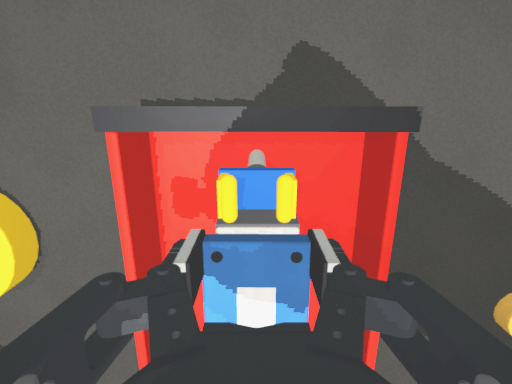

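View pics/m24.png

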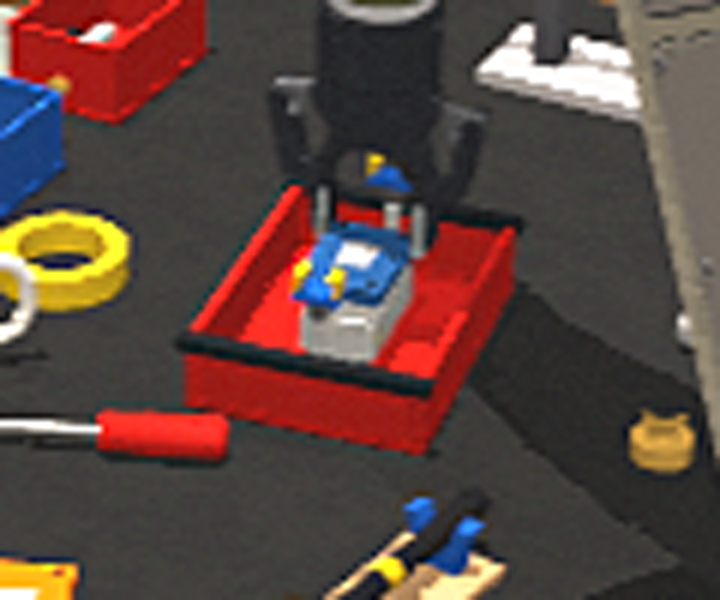

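```bash
python3 - <<'E'
from h import *
f='w24'; d=np.load(f+'.npz'); W,I=cloud(f)
Rm=R.from_quat(d['q'],scalar_first=True).as_matrix(); T=(W-d['tcp'])@Rm
for v in range(208,246,2): print(v,T[v,257].round(4),I[v,257])
# lateral edges of plate and head
for v in (228,): print([ (u,T[v,u].round(3).tolist()) for u in (210,214,218,222,294,298,302)])
f='w23'; d=np.load(f+'.npz'); W,I=cloud(f); Rm=R.from_quat(d['q'],scalar_first=True).as_matrix(); T=(W-d['tcp'])@Rm
for v in range(182,246,4): print(v,T[v,257].round(4),I[v,257])
E
```

```text
208 [-0.0006 -0.0315 -0.0716] [ 71 148 242]
210 [-0.0004 -0.0066 -0.0063] [ 99  99 100]
212 [-0.0004 -0.0069 -0.0108] [ 99  99 100]
214 [-0.0004 -0.0072 -0.015 ] [96 96 98]
216 [nan nan nan] [ 99  99 101]
218 [-0.0004 -0.0068 -0.0205] [ 98  99 100]
220 [-0.0004 -0.007  -0.0243] [96 97 98]
222 [-0.0004 -0.0068 -0.0268] [100  99 100]
224 [-0.0004 -0.0066 -0.0292] [138 137 142]
226 [-0.0004 -0.0056 -0.0298] [161 159 159]
228 [-0.0004 -0.0045 -0.0299] [237 236 230]
230 [-0.0004 -0.0034 -0.0303] [244 243 239]
232 [-0.0004 -0.0025 -0.031 ] [244 243 239]
234 [-0.0005 -0.0059 -0.0411] [114 129 152]
236 [-0.0005 -0.0062 -0.0441] [ 57  91 134]
238 [-0.0005 -0.006  -0.0459] [ 59  93 136]
240 [-0.0005 -0.0061 -0.0486] [ 57  91 135]
242 [-0.0005 -0.0057 -0.0498] [ 73 124 183]
244 [-0.0005 -0.0054 -0.0515] [ 79 138 207]
[(210, [-0.034, 0.012, 0.007]), (214, [-0.031, 0.011, 0.006]), (218, [-0.023, -0.004, -0.03]), (222, [-0.02, -0.005, -0.031]), (294, [0.02, -0.005, -0.031]), (298, [0.023, -0.004, -0.028]), (302, [0.032, 0.012, 0.007])]
182 [-0.0001 -0.0061  0.067 ] [245  66  57]
186 [-0.0002 -0.0065  0.0521] [100 101 100]
190 [-0.0002 -0.0063  0.0409] [94 94 94]
194 [-0.0003 -0.0062  0.0301] [120 119 123]
198 [-0.0003 -0.0034  0.0289] [239 238 232]
202 [-0.0003 -0.0001  0.029 ] [243 243 239]
206 [-0.0003  0.003   0.0288] [244 243 240]
210 [-0.0002  0.0069  0.0302] [244 243 240]
214 [-0.0002  0.0098  0.0291] [244 243 240]
218 [-0.0002  0.0128  0.0284] [237 236 229]
222 [-0.0002  0.017   0.0304] [236 235 229]
226 [-0.0002  0.0202  0.0298] [247 247 245]
230 [-0.0002  0.0225  0.0272] [247 247 245]
234 [-0.0005 -0.006  -0.0412] [136 145 161]
238 [-0.0005 -0.0064 -0.0468] [ 54  88 129]
242 [-0.0005 -0.0064 -0.0514] [ 70 120 175]
```

Request:
send_rows:
  targets:
    - [0, 0, -0.005, 0, 255]
    - [0, 0, -0.002, 0, 255]
    - [0, 0, -0.001, 0, 255]
    - [0, 0, 0, 0, 255]
    - [0, 0, 0, 0, 255]

```text
clock: 31.25
tcp_pos: [0.5725, -0.2541, 0.0036]
orientation: [0.0, -0.077, 0.997, -0.0]
wrist_force: [-2.0, 1.3, 5.4]
finger_gap: 0.0538
```

Request:
send_rows:
  targets:
    - [0, 0, 0, 0, 255]
    - [0, 0, -0.001, 0, 255]
    - [0, 0, -0.001, 0, 255]
    - [0, 0, 0, 0, 255]
  newtons: 20

```text
clock: 31.65
tcp_pos: [0.5726, -0.2543, 0.0034]
orientation: [0.001, -0.077, 0.997, -0.001]
wrist_force: [-5.8, 1.9, 16.1]
finger_gap: 0.0538
```

```bash
python3 - <<'E'
from h import *
s=monitor.get_state(); print(s['clock'],s['tcp_pos'],s['wrist_force'],s['finger_gap'])
save('wrist','w25'); tilt('w25',(200,313,236,315),-.1,-.03)
E
```

```text
31.65 [ 0.57264917 -0.25430843  0.00337602] [-5.77014269  1.93248257 16.07307043] 0.053757467352822316
w25 6689 normal(tool) [ 0.001 -0.048 -0.999] pitch -2.7 roll 0.1 mean [-0.0009  0.014  -0.0518] yrange [-0.0063  0.0346] xr [-0.0275  0.026 ]
```

Request:
send_rows:
  targets:
    - [0, 0, 0.002, 0, 255]
    - [0, 0, 0, 0, 255]
    - [0, 0, 0, 0, 80]
    - [0, 0, 0, 0, 50]
    - [0, 0, 0, 0, 50]
    - [0, 0, 0, 0, 50]
    - [0, 0, 0.02, 0, 50]
    - [0, 0, 0.04, 0, 50]
    - [0, 0, 0.05, 0, 50]
    - [0, 0, 0.03, 0, 50]
    - [0, 0, 0, 0, 50]

```text
clock: 32.8
tcp_pos: [0.5754, -0.2558, 0.1486]
orientation: [0.004, -0.077, 0.997, -0.003]
wrist_force: [-0.3, -0.2, 0.4]
finger_gap: 0.0691
```

```bash
python3 - <<'E'
from h import *
s=monitor.get_state(); print(s['clock'],s['tcp_pos'],s['orientation'],s['wrist_force'],s['finger_gap'])
save('wrist','w26')
W,I=cloud('w26'); hsv=cv2.cvtColor(I,cv2.COLOR_RGB2HSV)
m=np.isfinite(W[...,0])&(abs(W[...,2]-.055)<.006)&(hsv[...,0]>95)&(hsv[...,0]<125)&(hsv[...,1]>100)&(np.hypot(W[...,0]-.568,W[...,1]+.219)<.06)
p=W[m]; print(m.sum(),cv2.minAreaRect(p[:,:2].astype(np.float32)),np.percentile(p[:,2],[5,50,95]))
print([(np.round(d['xyz'],3).tolist(),round(d['conf'],2)) for d in eyes.tip_of('shaft_mid','wrist')])
E
```

```text
32.8 [ 0.57541865 -0.25581219  0.14856584] [ 0.00391152 -0.07742899  0.99698608 -0.00286354] [-0.28670899 -0.16236776  0.39449723] 0.06909574529675105
3198 ((0.5684093832969666, -0.2209576517343521), (0.05408956855535507, 0.07988119125366211), 8.475777626037598) [0.05341235 0.05460528 0.05571403]
[]
```

View pics/w26.png

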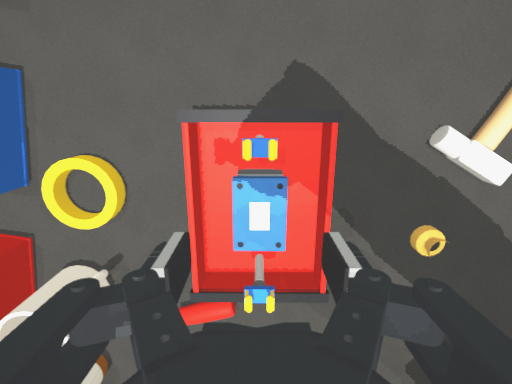

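Request:
send_rows:
  targets:
    - [-0.018, 0.03, 0, -2.7, 50]
    - [-0.02, 0.038, 0, -2.7, 50]
    - [-0.021, 0.041, 0, -2.7, 50]
    - [-0.021, 0.041, 0, -2.7, 50]
    - [-0.021, 0.041, 0, -2.7, 50]
    - [-0.021, 0.041, 0, -2.7, 50]
    - [-0.02, 0.04, 0, -2.8, 50]
    - [0, 0, 0, 0, 50]
    - [0, 0, 0, 0, 50]

```text
clock: 33.8
tcp_pos: [0.4291, 0.0189, 0.1415]
orientation: [-0.001, 0.087, 0.996, -0.0]
wrist_force: [0.4, -0.2, -1.0]
finger_gap: 0.0686
```

```bash
python3 - <<'E'
from h import *
s=monitor.get_state(); print(s['clock'],s['tcp_pos'],s['wrist_force'],s['finger_gap'])
q=s['orientation']; print('yaw',2*np.degrees(np.arctan2(q[2],q[1])))
save('wrist','w27')
print([(np.round(d['xyz'],3).tolist(),round(d['conf'],2)) for d in eyes.tip_of('shaft_mid','wrist')])
W,I=cloud('w27'); hsv=cv2.cvtColor(I,cv2.COLOR_RGB2HSV);H,S,V=[hsv[...,i].astype(int) for i in range(3)]
k=np.isfinite(W[...,0])&(np.hypot(W[...,0]-.431,W[...,1]-.02)<.12)&(W[...,2]>.028)&(W[...,2]<.046)
m=k&(V<75); p=W[m][:,:2].astype(np.float32); print(m.sum(),cv2.minAreaRect(p)); vx=cv2.fitLine(p,cv2.DIST_HUBER,0,.01,.01).ravel(); print(vx,np.degrees(np.arctan2(vx[1],vx[0])))
m=k&(H>20)&(H<35)&(S>130); print('band',m.sum(),W[m].mean(0),cv2.minAreaRect(W[m][:,:2].astype(np.float32)))
E
```

```text
33.8 [0.42910144 0.01893386 0.14151055] [ 0.38210091 -0.17572433 -0.95446604] 0.06857379332531173
yaw 170.03504211058316
[([0.427, 0.02, 0.027], 0.7)]
1536 ((0.42903783917427063, 0.017248347401618958), (0.1770356148481369, 0.015688441693782806), 80.42677307128906)
[ 0.13004425  0.9915082   0.42322767 -0.0110308 ] 82.52785
band 183 [0.42875316 0.01847248 0.03534831] ((0.42884165048599243, 0.018689904361963272), (0.013583444058895111, 0.014792418107390404), 81.14276123046875)
```

View pics/w27.png

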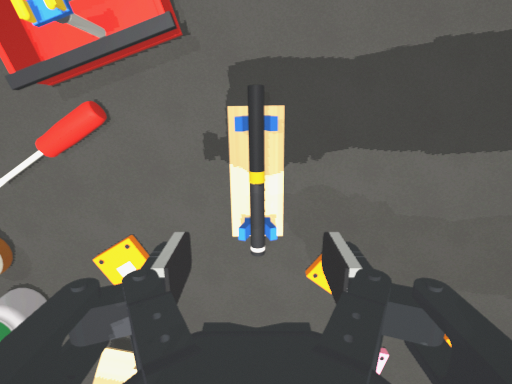

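Request:
send_rows:
  targets:
    - [0, 0, -0.04, 0.4, 50]
    - [0, 0, -0.045, 0, 50]
    - [0, 0, -0.04, 0, 50]
    - [0, 0, -0.025, 0, 50]
    - [0, 0, -0.01, 0, 50]
    - [0, 0, -0.007, 0, 50]
    - [0, 0, 0, 0, 50]
    - [0, 0, 0, 0, 50]

```text
clock: 34.7
tcp_pos: [0.4316, 0.0176, -0.0234]
orientation: [0.001, 0.085, 0.996, -0.0]
wrist_force: [0.9, -0.4, -0.5]
finger_gap: 0.0688
```

Request:
send_rows:
  targets:
    - [-0.002, 0.001, -0.002, 0, 50]
    - [0, 0, 0, 0, 50]
    - [0, 0, 0, 0, 50]

```text
clock: 35.0
tcp_pos: [0.4287, 0.019, -0.0258]
orientation: [0.0, 0.085, 0.996, -0.0]
wrist_force: [-0.5, 0.1, -0.1]
finger_gap: 0.0687
```

```bash
python3 - <<'E'
from h import *
s=monitor.get_state(); print(s['clock'],s['tcp_pos'],s['wrist_force'],s['finger_gap'])
d=save('wrist','w28')
d=np.load('w28.npz'); W,I=cloud('w28'); Rm=R.from_quat(d['q'],scalar_first=True).as_matrix(); T=(W-d['tcp'])@Rm
hsv=cv2.cvtColor(I,cv2.COLOR_RGB2HSV);H,S,V=[hsv[...,i].astype(int) for i in range(3)]
m=np.isfinite(T[...,0])&(H>20)&(H<35)&(S>130)&(abs(T[...,0])<.02)&(abs(T[...,1])<.03)
print('band tool',m.sum(),T[m].mean(0) if m.any() else None, np.argwhere(m).mean(0) if m.any() else '')
E
```

```text
35.0 [ 0.42866949  0.01904002 -0.0257678 ] [-0.54951801  0.12195842 -0.10960751] 0.0686745568186465
band tool 835 [-0.00023506 -0.00043441 -0.0607648 ] [262.19161677 257.38323353]
```

View pics/w28.png

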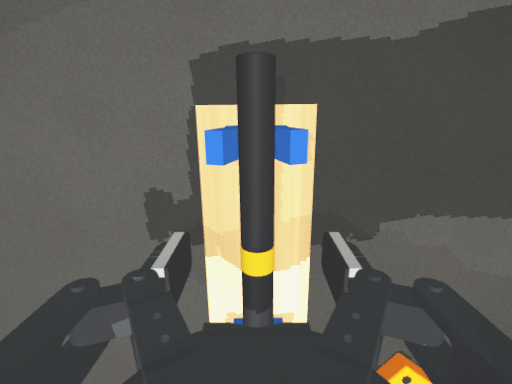

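Request:
send_rows:
  targets:
    - [0, 0, 0, 0, 255]
    - [0, 0, 0, 0, 255]
    - [0, 0, 0, 0, 255]
    - [0, 0, 0, 0, 255]
    - [0, 0, 0, 0, 255]
    - [0, 0, 0.01, 0, 255]
    - [0, 0, 0.03, 0, 255]
    - [0, 0, 0.04, 0, 255]
    - [0, 0, 0.035, 0, 255]
    - [0, 0, 0.015, 0, 255]
    - [0, 0, 0, 0, 255]
  newtons: 45

```text
clock: 36.15
tcp_pos: [0.4306, 0.0187, 0.1067]
orientation: [0.003, 0.085, 0.996, -0.0]
wrist_force: [0.5, -0.0, -0.9]
finger_gap: 0.0144
```

Request:
send_rows:
  targets:
    - [0.014, -0.024, 0, 2.6, 255]
    - [0.02, -0.034, 0, 2.6, 255]
    - [0.021, -0.036, 0, 2.7, 255]
    - [0.021, -0.036, 0, 2.7, 255]
    - [0.021, -0.036, 0, 2.7, 255]
    - [0.021, -0.036, 0, 2.6, 255]
    - [0.018, -0.032, 0, 2.6, 255]
    - [0.003, -0.005, 0, 0, 255]
    - [0, 0, 0, 0, 255]
    - [0, 0, 0, 0, 255]
    - [0, 0, 0, 0, 255]

```text
clock: 37.25
tcp_pos: [0.5664, -0.2185, 0.1034]
orientation: [-0.001, -0.077, 0.997, 0.0]
wrist_force: [-0.1, -0.5, -1.5]
finger_gap: 0.0148
```

```bash
python3 - <<'E'
from h import *
s=monitor.get_state(); print(s['clock'],s['tcp_pos'],s['wrist_force'],s['ft_torque'],s['finger_gap'])
q=s['orientation']; print('yaw',2*np.degrees(np.arctan2(q[2],q[1])))
d=save('wrist','w29')
d=np.load('w29.npz'); W,I=cloud('w29'); Rm=R.from_quat(d['q'],scalar_first=True).as_matrix(); T=(W-d['tcp'])@Rm
hsv=cv2.cvtColor(I,cv2.COLOR_RGB2HSV);H,S,V=[hsv[...,i].astype(int) for i in range(3)]
m=np.isfinite(T[...,0])&(H>20)&(H<35)&(S>130)&(np.hypot(W[...,0]-.568,W[...,1]+.219)<.12)&(W[...,2]>.09)&(W[...,2]<.11)
n,l,st,c=cv2.connectedComponentsWithStats(m.astype(np.uint8))
for k in range(1,n):
    if st[k,4]>15: print('yel',c[k].round(),W[l==k].mean(0).round(4),T[l==k].mean(0).round(4))
for v in range(60,330,20):
    row=np.isfinite(T[v,:,0])&(V[v]<70)&(abs(T[v,:,0])<.02)&(T[v,:,2]<-.04)
    if row.sum()>3: print(v,row.sum(),T[v][row].mean(0).round(4),T[v][row][:,2].min().round(4))
E
```

```text
37.25 [ 0.5664482  -0.21849409  0.10339984] [-0.11989991 -0.47056979 -1.4620138 ] [0.03633895 0.02931825 0.01611068] 0.014785536030428944
yaw 188.8353627893945
yel [235.  98.] [ 0.5922 -0.291   0.0958] [-0.0143 -0.0757  0.0075]
yel [276.  97.] [ 0.5669 -0.2957  0.0954] [ 0.0114 -0.0764  0.008 ]
yel [240. 303.] [ 0.5681 -0.1434  0.0964] [-0.0132  0.074   0.0071]
60 11 [-0.0019 -0.0881 -0.0585] -0.0595
80 12 [-0.0005 -0.0807 -0.0594] -0.0619
100 32 [-0.0014 -0.0732 -0.0608] -0.0635
120 31 [-0.0011 -0.0654 -0.061 ] -0.0639
140 32 [-0.0011 -0.0574 -0.0608] -0.063
160 30 [-0.0011 -0.0491 -0.0609] -0.0635
180 31 [-0.0012 -0.0404 -0.061 ] -0.0632
200 31 [-0.0009 -0.0314 -0.061 ] -0.0634
220 33 [-0.001 -0.022 -0.061] -0.0637
240 54 [-0.0002 -0.0103 -0.0572] -0.0638
260 41 [-0.0013 -0.0123 -0.0789] -0.0817
280 108 [-0.0001 -0.0048 -0.0812] -0.0931
300 122 [-0.0004 -0.0067 -0.0959] -0.1104
320 113 [-1.000e-04 -1.040e-02 -1.098e-01] -0.1186
```

View pics/w29.png

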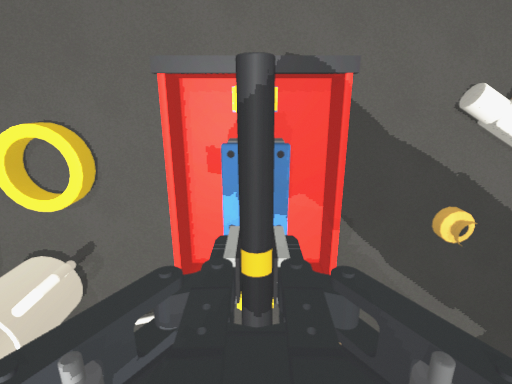

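Request:
send_rows:
  targets:
    - [0, 0, -0.02, 0, 255]
    - [0, 0, -0.015, 0, 255]
    - [0, 0, -0.008, 0, 255]
    - [0, 0, -0.004, 0, 255]
    - [0, 0, -0.004, 0, 255]
    - [0, 0, 0, 0, 255]

```text
clock: 37.9
tcp_pos: [0.5674, -0.2198, 0.0528]
orientation: [-0.0, -0.077, 0.997, 0.0]
wrist_force: [0.2, -0.5, -0.7]
finger_gap: 0.0146
```

Request:
send_rows:
  targets:
    - [0, 0, -0.003, 0, 255]
    - [0, 0, -0.003, 0, 255]
    - [0, 0, 0, 0, 255]

```text
clock: 38.2
tcp_pos: [0.5672, -0.22, 0.0464]
orientation: [-0.0, -0.076, 0.997, 0.0]
wrist_force: [0.1, -0.8, -0.2]
finger_gap: 0.0145
```

Request:
send_rows:
  targets:
    - [0, 0, -0.003, 0, 255]
    - [0, 0, -0.003, 0, 255]
    - [0, 0, 0, 0, 255]

```text
clock: 38.5
tcp_pos: [0.5677, -0.2202, 0.0406]
orientation: [0.0, -0.076, 0.997, -0.0]
wrist_force: [-0.4, -0.5, 2.0]
finger_gap: 0.0144
```

Request:
send_rows:
  targets:
    - [0, 0, -0.003, 0, 255]
    - [0, 0, -0.003, 0, 255]
    - [0, 0, 0, 0, 255]

```text
clock: 38.8
tcp_pos: [0.5677, -0.2203, 0.0347]
orientation: [0.0, -0.076, 0.997, -0.0]
wrist_force: [0.4, -0.8, 3.7]
finger_gap: 0.0146
```

```bash
python3 - <<'E'
from h import *
s=monitor.get_state(); print(s['clock'],s['tcp_pos'],s['wrist_force'],s['ft_torque'],s['finger_gap'])
a=save('wrist','w30')['img']; b=save('side','sd30')['img']
cv2.imwrite('pics/m30.png',np.hstack([cv2.resize(b[140:240,200:320],(480,400),interpolation=cv2.INTER_CUBIC),cv2.resize(a[60:330,180:340],(237,400))])[:,:,::-1])
E
```

```text
38.8 [ 0.56769425 -0.22025119  0.03474971] [ 0.37011923 -0.75607054  3.70328378] [-0.09418393 -0.01711263 -0.11408063] 0.014583160936523109
```

View pics/m30.png

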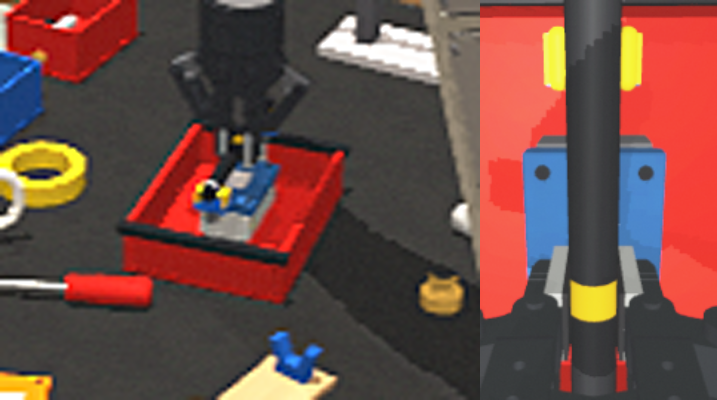

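Request:
send_rows:
  targets:
    - [0, 0, -0.003, 0, 255]
    - [0, 0, -0.002, 0, 255]
    - [0, 0, 0, 0, 255]

```text
clock: 39.2
tcp_pos: [0.5679, -0.2203, 0.0305]
orientation: [0.001, -0.077, 0.997, -0.0]
wrist_force: [-0.8, -0.9, 7.7]
finger_gap: 0.0148
```

Request:
send_rows:
  targets:
    - [0, 0, -0.002, 0, 255]
    - [0, 0, 0, 0, 255]

```text
clock: 39.4
tcp_pos: [0.568, -0.2204, 0.0288]
orientation: [0.001, -0.077, 0.997, -0.001]
wrist_force: [-0.8, -0.7, 8.9]
finger_gap: 0.0144
```

Request:
send_rows:
  targets:
    - [0, 0, -0.002, 0, 255]
    - [0, 0, 0, 0, 255]

```text
clock: 39.6
tcp_pos: [0.5678, -0.2204, 0.0262]
orientation: [0.0, -0.077, 0.997, -0.001]
wrist_force: [-0.7, -1.3, 5.6]
finger_gap: 0.0144
```

Request:
send_rows:
  targets:
    - [0, 0, -0.002, 0, 255]
    - [0, 0, 0, 0, 255]

```text
clock: 39.8
tcp_pos: [0.5679, -0.2204, 0.0239]
orientation: [0.0, -0.077, 0.997, -0.0]
wrist_force: [0.8, -1.6, 5.2]
finger_gap: 0.0145
```

```bash
python3 - <<'E'
from h import *
s=monitor.get_state(); print(s['clock'],s['tcp_pos'],s['wrist_force'],s['ft_torque'],s['finger_gap'])
a=save('wrist','w31')['img']; b=save('side','sd31')['img']
cv2.imwrite('pics/m31.png',np.hstack([cv2.resize(b[140:240,200:320],(480,400),interpolation=cv2.INTER_CUBIC),cv2.resize(a[60:330,180:340],(237,400))])[:,:,::-1])
d=np.load('w31.npz'); W,I=cloud('w31'); T=(W-d['tcp'])@R.from_quat(d['q'],scalar_first=True).as_matrix()
V=I.max(-1)
for v in range(60,250,20):
    row=np.isfinite(T[v,:,0])&(V[v]<80)&(abs(T[v,:,0])<.012)&(T[v,:,2]<-.04)
    if row.sum()>3: print(v,T[v][row][:,2].min().round(4))
hsv=cv2.cvtColor(I,cv2.COLOR_RGB2HSV);H,S=[hsv[...,i].astype(int) for i in range(2)]
m=np.isfinite(T[...,0])&(H>20)&(H<35)&(S>130)&(np.hypot(W[...,0]-.568,W[...,1]+.219)<.12)&(abs(T[...,1])>.04)
n,l,st,c=cv2.connectedComponentsWithStats(m.astype(np.uint8))
for k in range(1,n):
    if st[k,4]>15: print('yel',c[k].round(),W[l==k].mean(0).round(4),'ztop',np.percentile(W[l==k][:,2],95).round(4))
E
```

```text
39.8 [ 0.56789368 -0.22043346  0.02386019] [ 0.81031906 -1.61978044  5.15017158] [-0.21069135 -0.14176312  0.00301521] 0.014531716635836639
60 -0.0616
80 -0.062
100 -0.0633
120 -0.0633
140 -0.0632
160 -0.0633
180 -0.0633
200 -0.0634
220 -0.0636
240 -0.0642
yel [229.  99.] [ 0.5912 -0.2913  0.0797] ztop 0.0859
yel [282.  99.] [ 0.5698 -0.2945  0.0844] ztop 0.086
```

View pics/m31.png

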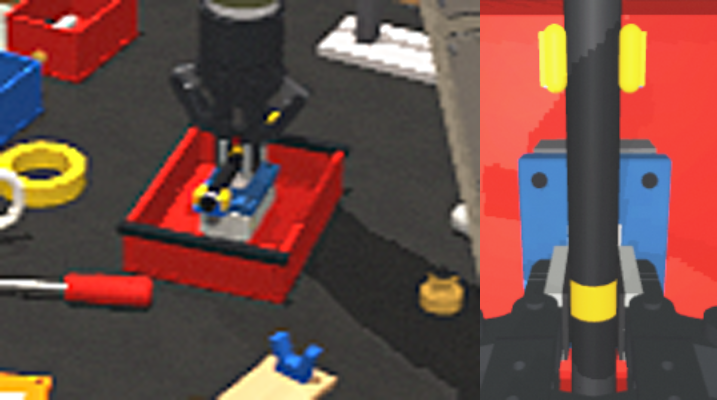

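Request:
send_rows:
  targets:
    - [0, 0, -0.001, 0, 255]
    - [0, 0, 0, 0, 255]

```text
clock: 40.1
tcp_pos: [0.5679, -0.2205, 0.0237]
orientation: [0.001, -0.077, 0.997, -0.001]
wrist_force: [-0.3, -0.5, 9.0]
finger_gap: 0.014
```

Request:
send_rows:
  targets:
    - [0, 0, -0.001, 0, 255]
    - [0, 0, 0, 0, 255]

```text
clock: 40.3
tcp_pos: [0.568, -0.2205, 0.0235]
orientation: [0.001, -0.077, 0.997, -0.001]
wrist_force: [-2.0, -0.5, 14.0]
finger_gap: 0.0143
```

Request:
send_rows:
  targets:
    - [0, 0, 0.003, 0, 255]
    - [0, 0, 0.004, 0, 255]
    - [0, 0, 0.004, 0, 255]
    - [0, 0, 0.001, 0, 255]
    - [0, 0, 0, 0, 255]

```text
clock: 40.8
tcp_pos: [0.5678, -0.2204, 0.0337]
orientation: [0.0, -0.076, 0.997, -0.0]
wrist_force: [4.0, -4.1, 1.1]
finger_gap: 0.0148
```

Request:
send_rows:
  targets:
    - [0, 0, 0.001, 0, 200]
    - [0, 0, 0, 0, 130]
    - [0, 0, 0, 0, 100]
    - [0, 0, 0, 0, 100]
    - [0, 0, 0, 0, 100]
    - [0, 0, 0.03, 0, 100]
    - [0, 0, 0.04, 0, 100]
    - [0, 0, 0.05, 0, 100]
    - [0, 0, 0.04, 0, 100]
    - [0, 0, 0, 0, 100]
    - [0, 0, 0, 0, 100]

```text
clock: 41.9
tcp_pos: [0.5681, -0.2204, 0.1959]
orientation: [0.001, -0.077, 0.997, -0.001]
wrist_force: [-0.5, -0.4, -0.5]
finger_gap: 0.0521
```

```bash
python3 - <<'E'
from h import *
s=monitor.get_state(); print(s['clock'],s['tcp_pos'],s['wrist_force'],s['finger_gap'])
a=save('wrist','w32')['img']; b=save('side','sd32')['img']
cv2.imwrite('pics/m32.png',np.hstack([cv2.resize(b[140:240,200:320],(480,400),interpolation=cv2.INTER_CUBIC),cv2.resize(a[60:330,180:340],(237,400))])[:,:,::-1])
W,I=cloud('w32'); hsv=cv2.cvtColor(I,cv2.COLOR_RGB2HSV);H,S,V=[hsv[...,i].astype(int) for i in range(3)]
near=np.isfinite(W[...,0])&(np.hypot(W[...,0]-.568,W[...,1]+.219)<.12)
m=near&(V<80)&(W[...,2]>.085)&(W[...,2]<.115)
p=W[m]; print('shaft',m.sum(),cv2.minAreaRect(p[:,:2].astype(np.float32)),p[:,2].max())
ax=np.array([-.155,.988]); t=(p[:,:2]-[.5685,-.2197])@ax
for a0 in np.arange(-.09,.09,.02):
    k=(t>a0)&(t<a0+.02); 
    if k.sum()>5: print(round(a0+.01,2),np.percentile(p[k][:,2],97).round(4))
m=near&(H>20)&(H<35)&(S>130)&(W[...,2]>.07)
n,l,st,c=cv2.connectedComponentsWithStats(m.astype(np.uint8))
for k in range(1,n):
    if st[k,4]>10: print('yel',c[k].round(),W[l==k].mean(0).round(4),'ztop',np.percentile(W[l==k][:,2],95).round(4))
E
```

```text
41.9 [ 0.56808124 -0.22039831  0.1959362 ] [-0.48047737 -0.3859881  -0.54684166] 0.05211450040108388
shaft 1814 ((0.5684977769851685, -0.22119703888893127), (0.015683207660913467, 0.1798204779624939), 8.768823623657227) 0.10055830059909127
-0.08 0.0992
-0.06 0.0994
-0.04 0.0991
-0.02 0.0991
0.0 0.0992
0.02 0.0986
0.04 0.099
0.06 0.099
0.08 0.0988
yel [246. 104.] [ 0.5901 -0.2913  0.0961] ztop 0.0978
yel [268. 104.] [ 0.5696 -0.2944  0.0954] ztop 0.0978
yel [257. 180.] [ 0.5684 -0.2208  0.0974] ztop 0.0993
yel [247. 245.] [ 0.5677 -0.1465  0.0952] ztop 0.0978
yel [267. 245.] [ 0.5463 -0.1498  0.0958] ztop 0.0977
```

View pics/w32.png

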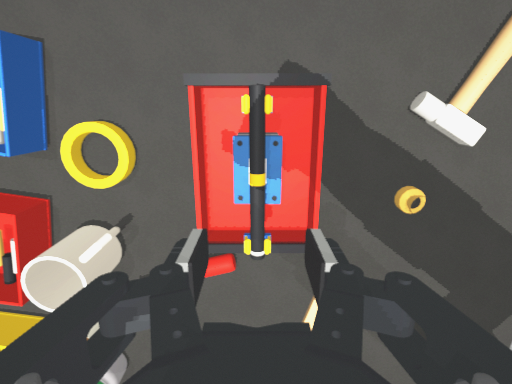

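View pics/m32.png

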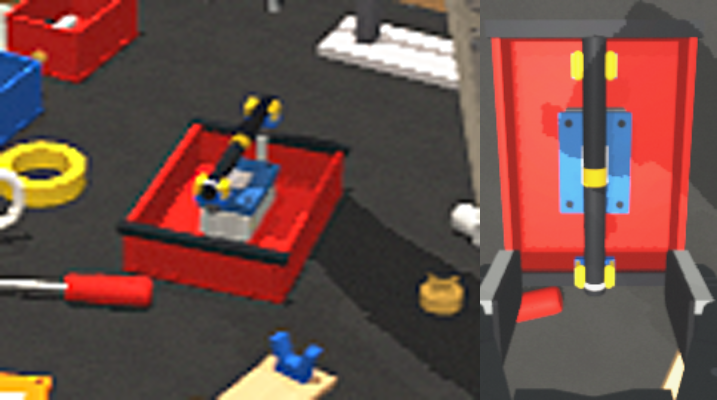

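```bash
python3 -c "
from workcell import ticket; print(ticket.hand_in())"
```

```text
the job is handed in; nothing more can be done
None
```

I packed the kit in the order asked and handed it in at about 42 s: head on the pad, cover on the head, shaft in both clips.

**Last checks**
- **Head:** it lay flat on the pad at yaw 8.9°, within about 2 mm of the pad's centre, before the cover went on.
- **Cover:** it lies flat on the head. Its end was within 1 mm of the head's end just before contact, and its yaw is within about 0.5° of the head's.
- **Shaft:** it is level along its whole length, with its top at 99 mm measured, or about 100 mm after the usual camera bias. That puts its centre at the 92 mm seat. The clip lips are back at their rest height. The largest reading I saw while pressing it in was 14 N.

**What disagreed or did not go to plan**
- **Finger length:** the real fingertips end about 39 mm short of the stated TCP. My first grasp of the head therefore closed on top of it, with a light contact of about 5 N. I corrected the heights for this and the second grasp held.
- **Lamp bar:** the tool cannot tilt through this interface, so I could not come in square to the slope. I gripped each part by its low end instead. I then levelled it in the loose grip by lifting its high end against the underside of the lamp bar, at about 7–11 N. Only the parts touched the bar.
- **Head set-down:** I put the head flat on the bench once to regrasp it at its middle before placing it in the case.
- **Cover release:** the cover was still tilted about 3° when I let go, so its far end settled roughly 4 mm onto the head.

I did not touch the bystanders or the orange and pink look-alikes. Those in view in the last wrist picture look undisturbed; I did not do a separate check of every one.

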